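# Steady the serving stand

## Robot

A 6-joint arm with a two-finger parallel gripper is mounted at the origin on the work surface. World frame = base frame: x ahead of the robot, y to its left, z up, the work surface at z = 0. Lengths are in m, angles in degrees, forces in N, time in s.
With the tool pointing down it reaches from about 0.4 to 0.825 m from the base axis. Payload 7 kg.
Tool frame: the origin (TCP) lies at the very end of the fingers, on their centre line; the grasp point (between the pads) lies 19 mm behind it; z points along the fingers, y is the direction in which the jaws open and shut (so a half turn about z gives the same grasp; the last joint's range is limited). The gripper opens to 88 mm and grips with 3 to 60 N. Pads are 19 mm wide; open, the fingers measure 130 mm over their backs; the gripper's body (78 mm by 193 mm) begins 47 mm behind the grasp point.
Start: joints at [81.423, 20.546, 0.682, 0, -70.136, -16.507], TCP at [0.286, 0.611, 0.227] pointing down, gripper open.
Joint ranges: [-176.03, 176.03], [-82.01, 121.73], [-58.28, 71.71], [-173.87, 95.51], [-174.79, -0.11], [-173.66, 173.66]. Speed limits (degrees/s): [136.94, 136.94, 172.46, 180, 180, 180].

## Interface

Orientations are given as [roll, pitch, yaw] about the fixed x, y, z axes, in that order (R = Rz(yaw) Ry(pitch) Rx(roll)).
In Python, from plant import telemetry, optics, ctrl gives the robot as it stands.
- The arm moves only by the tool servo_tool, never from a script. Its argument "rows" is a list of rows, each a list of 3 entries, a list of its own where there are three numbers: the shift along the tool's x, y, z in m, then the turn, a rotation vector about the tool's x, y, z in units of 6 degrees (1.0 is 6 degrees), then the closure, from 0 (fully open) to 1 (shut). A call has 1 to 20 rows; each row shifts and turns the commanded pose from where the row before left it, along the tool's axes as they then stand; what a row does not reach is not made up. A row lasts 1/12 s, in which the tool goes at most 41.7 mm and 7.16 degrees, less where a joint would pass 70% of its speed; a pose out of reach is approached as far as the arm can. A call is refused whole if a number of a shift passes 0.0417 or a number of a turn 1, either way. A call with a gripper value outside its range is refused whole. The fingers move at their own pace and stop on an object; the grip force is fixed at half the most. Time passes only in rows, so rows that do not move let the fingers close. It gives the time, the measured TCP pose, the force and the opening at its end, in the units of the state.
- telemetry.get_obs(): the state, without advancing time (a new reading comes with each control period).
- optics.snapshot(name): name is "scene" or "top"; returns the picture (420x560x3 uint8, red, green, blue); there is no depth.
- optics.camera_info(name): a dict with "mtx" (3x3 intrinsics, pixels), "rvec" (rotation vector, rad) and "tvec" (3), from world to camera coordinates, as OpenCV has them. Camera axes: x right, y down, z forward; pixel columns grow to the right and rows downward; lengths in m; the calibration is good to about 2 mm. A picture is of the moment at which its call begins. camera_info takes no time and is no camera call.
- ctrl.close_job(): hands the job in, once; it reports no verdict.
The state is a dict: "clock": time; "joint_pos": joint angles; "qvel": joint speeds; "tau": joint torques, N m; "tool_pos": TCP position; "orientation": TCP orientation; "force": force on the tool from outside, world axes, zero at the start; "moment": the same for the moment, N m; "opening": finger opening in m.
Only numpy, scipy, OpenCV 4.12 (cv2) and the standard library are available. Lean on these libraries where they do the work, as an engineer would, in place of code of your own. Each camera call takes 0.05 s, during which the arm holds its last target.

## Task

The stone serving stand under the bowl of strawberries rocks because its two front corner screws do not reach down to their coasters. Turn both red knobs clockwise until each screw foot carries a fair share of the weight, about 8 newtons, and the stand is firm on all five feet; feel for the contact, and do not overtighten or jack the stand up off its fixed feet. Keep the stand, the bowl and the other things where they are, and let go at the end.

Things in the scene. Friction and masses are not known exactly. Their poses are not given: they have to be found in the camera images.
- screw_left_grip (a point): grip point of the red knob on the left (seen from the robot) front screw: on its vertical axis, 99 mm above the stand's feet. Grip bar 42 mm long (x axis), 14 mm wide (y), from 7 mm above this point to 23 mm below; a 44 mm disc below it. Turns without rising, clockwise from above (yaw decreasing), driving its foot down 1.27 mm per rad; travel 4.5 rad, 0 to 0.7 used at the start; stays where left.
- screw_right_grip (a point): grip point of the red knob on the right (seen from the robot) front screw: on its vertical axis, 99 mm above the stand's feet. Grip bar 42 mm long (x axis), 14 mm wide (y), from 7 mm above this point to 23 mm below; a 44 mm disc below it. Turns without rising, clockwise from above (yaw decreasing), driving its foot down 1.27 mm per rad; travel 4.5 rad, 0 to 0.7 used at the start; stays where left.
- pad_left: black foot pad, 56 mm across, of the left screw, turning with it; origin: centre of its underside. Starts 0.5 to 2.8 mm above a rubber coaster of unknown worn height (about 4 to 5 mm above the mat). Cushioned: about 18 N per rad after touching. Knob torque: 0.05 N m in the air, plus about 0.015 (0.012 to 0.019) N m per N on the pad.
- pad_right: black foot pad, 56 mm across, of the right screw, turning with it; origin: centre of its underside. Starts 0.5 to 2.8 mm above a rubber coaster of unknown worn height (about 4 to 5 mm above the mat). Cushioned: about 18 N per rad after touching. Knob torque: 0.05 N m in the air, plus about 0.015 (0.012 to 0.019) N m per N on the pad.
- foot_back_left: fixed back left foot of the stand, steel with a rubber end, 28 mm across; origin at the centre of its underside, which rests on the mat
- foot_back_right: fixed back right foot of the stand, steel with a rubber end, 28 mm across; origin at the centre of its underside, which rests on the mat
- foot_front_middle: fixed front middle foot of the stand, steel with a rubber end, 28 mm across; origin at the centre of its underside, which rests on the mat
- stand: heavy loose serving stand, dark speckled stone plate 250 mm (x) by 320 mm (y), top 62 mm above its feet, on a green mat 3 mm thick; origin midway between the feet at the level of their undersides; x points away from the robot. Screws at x -90, y +120 (left) and -120 mm (right); fixed feet at x 90, y +-120 and x -90, y 0. With the bowl it weighs about 7.5 kg, of which about 35 N rests on the front middle foot at the start
- bowl: purple bowl heaped with strawberries, standing loose on the stand, 144 mm across, 125 mm high with the fruit; origin at the centre of its underside
- tasting_cup: small white open cup standing loose on the stand's back right corner, 44 mm across, 35 mm high; origin at the centre of its underside
- spoon: steel spoon 160 mm long lying on the mat in front of the stand; origin on its underside
- sauce_bottle: pale yellow sauce bottle, 64 mm across, 190 mm high, left of the mat; origin at the centre of its underside
- cup_stack: stack of white paper cups, 90 mm across, 118 mm high, right of the mat; origin at the centre of its underside
There are look-alikes about, which are no part of the job. Of the things like the bowl, leave any that is green, turquoise or yellow; of the rest the smaller one is meant.

How it is judged (in metres and radians):
At the end, for the whole second after the job is handed in: Both screw pads and the three fixed feet of the stand each carry more than 3 N, and the stand, less than 15 mm from where it was, and the bowl are at rest (contact force between each of pad_left, pad_right, foot_back_left, foot_back_right, foot_front_middle and anything else above 3 N and distance of stand from where it was at the start of the episode below 0.015 m and linear speed of each of stand, bowl below 0.01 m/s); the robot touches nothing.
It fails at once if the left screw foot is pressed down with more than 20 N (overtightened) (contact force between pad_left and anything else above 20 N).
It fails at once if the right screw foot is pressed down with more than 20 N (overtightened) (contact force between pad_right and anything else above 20 N).
It fails at once if the bowl is shifted more than 20 mm (distance of bowl from where it was at the start of the episode above 0.02 m).
It fails at once if the cups, the spoon or the sauce bottle are moved more than 30 mm (distance of any of tasting_cup, spoon, sauce_bottle, cup_stack from where it was at the start of the episode above 0.03 m).
It also fails if it takes over 72 s, if anything falls off the work surface, if the arm or the gripper's body presses on something with over 40 N, if the wrist force passes 120 N, or if a joint passes its speed limit or range.

## Working session

There is one attempt and no reset: what is moved stays moved. The work goes in short steps, Python scripts to look and compute and a tool call to move; the robot and the scene stay as the last step left them, time stands still between calls to the robot, and variables do not carry over. Pictures are saved under pics/ and viewed, and the job is handed in when it is done.

Besides the shell and the picture viewer there is one more tool, called after ">>>" as name(argument=value, ...), one argument or row to a line, values as JSON. servo_tool: Moves the arm, as the interface text tells. Its arguments: {"type":"object","properties":{"rows":{"type":"array"}},"required":["rows"]}

```bash
mkdir -p pics; ls; python3 - <<'E'
from plant import telemetry, optics, ctrl
import cv2,json
for n in ("scene","top"):
    im=optics.snapshot(n); cv2.imwrite(f"pics/{n}0.png",cv2.cvtColor(im,cv2.COLOR_RGB2BGR)); print(optics.camera_info(n))
print(telemetry.get_obs())
E
```

```text
pics
{'mtx': array([[543.7210973 ,   0.        , 284.33653497],
       [  0.        , 543.7210973 , 209.95014504],
       [  0.        ,   0.        ,   1.        ]]), 'rvec': array([ 2.25533894,  0.44761561, -0.23007938]), 'tvec': array([-0.48385618, -0.03736465,  1.56642855])}
{'mtx': array([[436.05437549,   0.        , 283.44259607],
       [  0.        , 436.05437549, 206.57499833],
       [  0.        ,   0.        ,   1.        ]]), 'rvec': array([ 2.11391665, -2.08906775,  0.24681746]), 'tvec': array([-0.0188785 ,  0.53381415,  1.01395951])}
{'clock': 0.1, 'joint_pos': array([ 8.14240257e+01,  2.05885031e+01,  6.38719793e-01, -2.05647881e-02,
       -7.01363698e+01, -1.65058333e+01]), 'qvel': array([ 0.00531204, -0.01909857,  0.17816511,  0.06472588, -0.06221639,
        0.01539875]), 'tau': array([-2.51758735e-03, -5.84165597e+01,  2.93752170e+01,  7.01573029e+00,
        1.01383415e-02, -3.96542362e-05]), 'tool_pos': array([0.28597211, 0.61092975, 0.22569196]), 'orientation': array([ 1.79911904e+02, -5.94341107e-03, -2.50888052e+01]), 'force': array([ 0.57154849,  0.15885851, -0.10626287]), 'moment': array([ 0.02287148, -0.02922723, -0.03863945]), 'opening': 0.0876829821831555}
```

View pics/scene0.png

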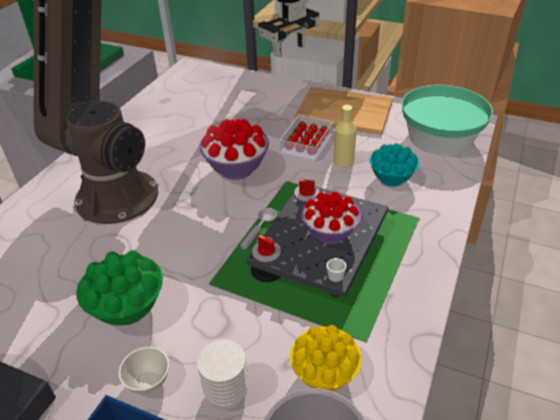

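View pics/top0.png

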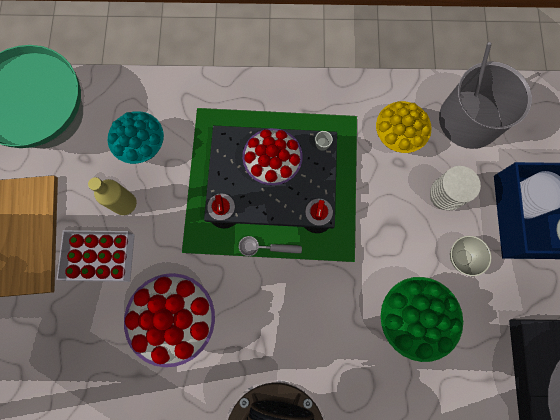

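The scene view shows the stand with knobs at about (307,190) and (265,247). In the top view the left knob is at (221,207), the right at (320,211) and the bowl at (273,155). Next I'll zoom in on the knobs.

```bash
cat > h.py <<'E'
import numpy as np, cv2
from plant import optics
def ray(cam,uv,z):
    c=optics.camera_info(cam); R,_=cv2.Rodrigues(c['rvec']); o=-R.T@c['tvec']
    d=R.T@np.linalg.inv(c['mtx'])@np.array([uv[0],uv[1],1.]); return o+d*(z-o[2])/d[2]
def proj(cam,P):
    c=optics.camera_info(cam); return cv2.projectPoints(np.array(P,float).reshape(-1,1,3),c['rvec'],c['tvec'],c['mtx'],None)[0][:,0]
E
python3 - <<'E'
from h import *
im=cv2.imread("pics/top0.png"); sc=cv2.imread("pics/scene0.png")
a=[cv2.resize(im[185:235,x-25:x+25],(390,390),interpolation=cv2.INTER_NEAREST) for x in (221,320)]
cv2.imwrite("pics/z1.png",np.hstack(a))
a=[cv2.resize(sc[y-25:y+25,x-25:x+25],(390,390),interpolation=cv2.INTER_NEAREST) for x,y in ((307,190),(265,247))]
cv2.imwrite("pics/z2.png",np.hstack(a))
for n,(x,y) in (("L",(221,207)),("R",(320,211))):
    b=im.astype(int); B,G,Rr=b[...,0],b[...,1],b[...,2]
    m=((Rr>90)&(Rr>2.5*G)&(Rr>2.5*B)).astype(np.uint8); mm=np.zeros_like(m); mm[y-20:y+20,x-20:x+20]=m[y-20:y+20,x-20:x+20]
    p=np.argwhere(mm)[:,::-1].astype(np.float32); print(n,len(p),p.mean(0),cv2.minAreaRect(p))
    m=((Rr>60)&(Rr>1.25*G)).astype(np.uint8); mm=np.zeros_like(m); mm[y-20:y+20,x-20:x+20]=m[y-20:y+20,x-20:x+20]
    p=np.argwhere(mm)[:,::-1].astype(np.float32); r=cv2.fitEllipse(cv2.convexHull(p)); print(" disc",len(p),r, ray("top",r[0],.079))
E
```

```text
L 153 [220.41176 204.73856] ((220.30001831054688, 205.4000244140625), (16.099689483642578, 17.441329956054688), 26.56505012512207)
 disc 253 ((219.85269165039062, 204.71730041503906), (17.887659072875977, 20.986642837524414), 163.59580993652344) [0.5326432  0.14180705 0.079     ]
R 149 [321.40268 209.73154] ((320.0, 210.5), (16.26345443725586, 17.677669525146484), 45.0)
 disc 266 ((319.0934753417969, 210.0635223388672), (17.84018898010254, 20.571008682250977), 14.647586822509766) [ 0.52233727 -0.09896622  0.079     ]
```

View pics/z1.png

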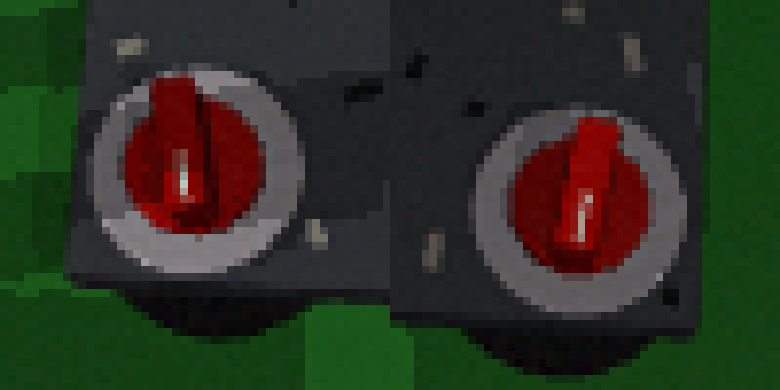

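View pics/z2.png

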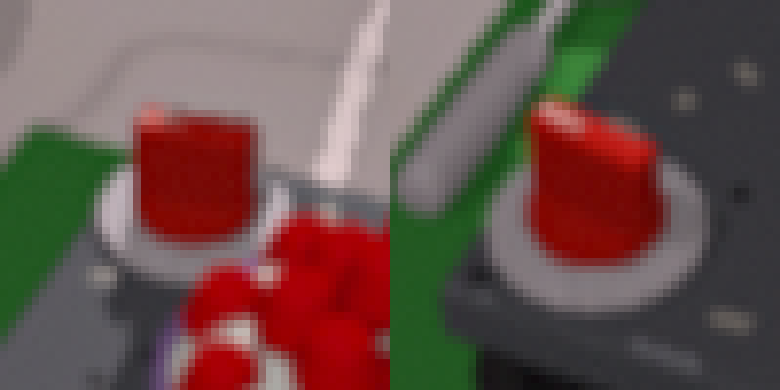

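```bash
python3 - <<'E'
from h import *
L=[ray("top",(221.4,206.3),.068),ray("top",(221.0,205.8),.079)]
R=[ray("top",(319.4,211.4),.068),ray("top",(319.4,210.8),.079)]
print(L,R)
print(np.linalg.norm((L[1]-R[1])[:2]), np.degrees(np.arctan2(*(L[1]-R[1])[:2])))
sc={'L':((307-25,190-25)),'R':(265-25,247-25)}
# bar top ends in top image
for n,(far,near),x0 in (('L',((176,78),(185,198)),196),('R',((600-390,120),(579-390,245)),295)):
    P=[ray("top",(x0+a/7.8-.5,185+b/7.8-.5),.109) for a,b in (far,near)]
    d=P[0]-P[1]; print(n,P,np.linalg.norm(d),np.degrees(np.arctan2(d[1],d[0])),(P[0]+P[1])/2)
# scene top ends
for n,(a,b),(x0,y0) in (('L',((140,112),(255,122)),(282,165)),('R',((545-390,108),(655-390,158)),(240,222))):
    P=[ray("scene",(x0+u/7.8-.5,y0+v/7.8-.5),.109) for u,v in (a,b)]
    d=P[1]-P[0]; print(n,P,np.linalg.norm(d),np.degrees(np.arctan2(d[1],d[0])),(P[0]+P[1])/2)
im=cv2.imread("pics/top0.png"); t=cv2.resize(im[110:270,180:365],None,fx=4,fy=4,interpolation=cv2.INTER_CUBIC)[:600]; cv2.imwrite("pics/t.png",t)
E
```

```text
[array([0.53130777, 0.13945969, 0.068     ]), array([0.52998036, 0.13890771, 0.079     ])] [array([ 0.52148604, -0.10064576,  0.068     ]), array([ 0.52051821, -0.09969515,  0.079     ])]
0.23879040007892416 2.2709585365551375
L [array([0.55035978, 0.14273275, 0.109     ]), array([0.51305729, 0.13833244, 0.109     ])] 0.03756113772795619 6.727677993742488 [0.53170853 0.1405326  0.109     ]
R [array([ 0.54028817, -0.102058  ,  0.109     ]), array([ 0.50147846, -0.09540873,  0.109     ])] 0.03937520173707167 -9.722095632037641 [ 0.52088331 -0.09873337  0.109     ]
L [array([0.51108638, 0.14209052, 0.109     ]), array([0.5492049 , 0.15121934, 0.109     ])] 0.03919638660893155 13.467830109094301 [0.53014564 0.14665493 0.109     ]
R [array([ 0.50354346, -0.09276046,  0.109     ]), array([ 0.54298823, -0.10006927,  0.109     ])] 0.04011619083675155 -10.497412984531318 [ 0.52326585 -0.09641486  0.109     ]
```

View pics/t.png

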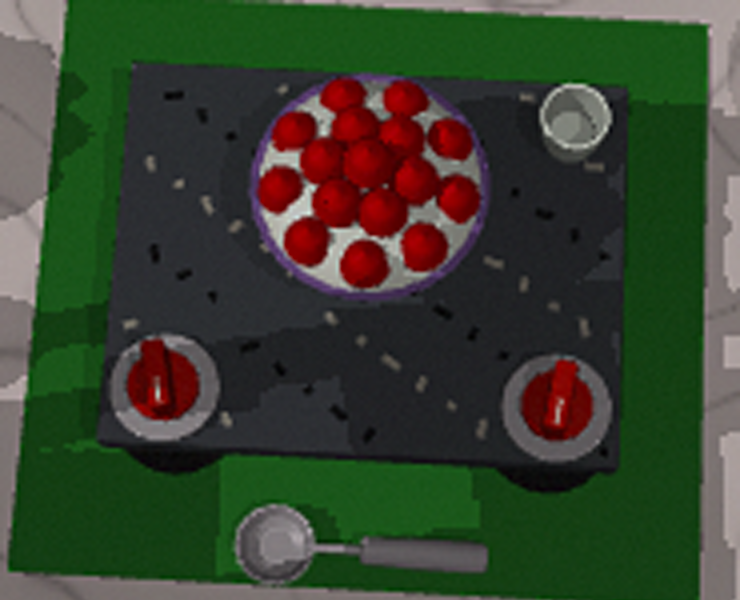

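```bash
python3 - <<'E'
from h import *
# bowl rim: ellipse px in zoom centre (370,187), edges x 252..490 y 73..300
for z in (.14,.15,.16):
    c=ray("top",(180+371/4,110+186/4),z); l=ray("top",(180+252/4,110+187/4),z); r=ray("top",(180+490/4,110+187/4),z)
    print(z,c,np.linalg.norm(l-r), [np.linalg.norm(c[:2]-k)-.072 for k in ((.531,.141),(.521,-.0995))])
E
```

```text
0.14 [0.63593046 0.01407496 0.14      ] 0.13947463219268877 [np.float64(0.09268262867659684), np.float64(0.08958057314723177)]
0.15 [0.63235047 0.01383043 0.15      ] 0.13803520375408218 [np.float64(0.09061616110767189), np.float64(0.0868795596175805)]
0.16 [0.62877048 0.01358591 0.16      ] 0.13659577531547554 [np.float64(0.08860328695633725), np.float64(0.08421427454680826)]
```

```bash
python3 - <<'E'
from h import *
im=cv2.imread("pics/scene0.png"); t=cv2.resize(im[175:260,285:385],None,fx=7,fy=7,interpolation=cv2.INTER_CUBIC)
th=np.linspace(0,2*np.pi,60)
for z,col in ((.11,(255,255,0)),(.13,(0,255,0)),(.15,(0,255,255))):
    c=ray("top",(180+371/4,110+186/4),z); p=proj("scene",np.c_[c[0]+.072*np.cos(th),c[1]+.072*np.sin(th),0*th+z])
    cv2.polylines(t,[np.int32((p-[285,175]+.5)*7)],True,col,1)
cv2.imwrite("pics/b.png",t)
E
```

```text
(no output)
```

View pics/b.png

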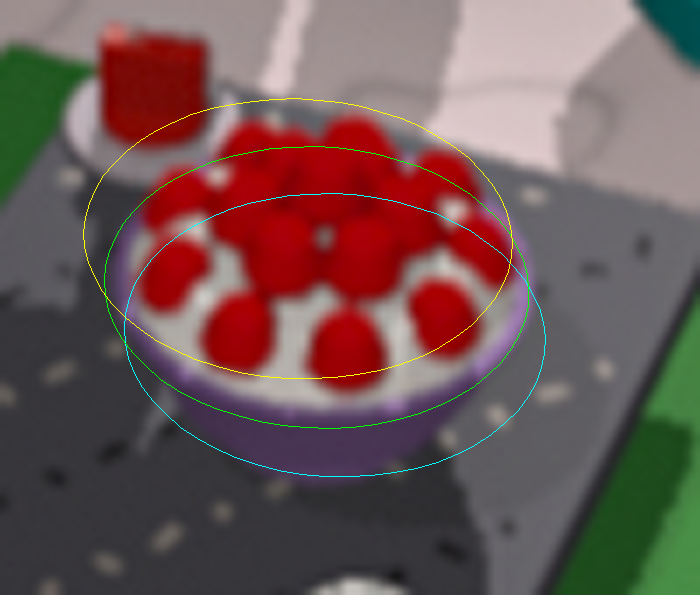

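The bowl rim is at z of about 0.133. Gripping with the TCP at z of about 0.090 keeps the gripper body above it. First I'll move over the left knob at height.

>>> servo_tool(
  rows=[
    [[0.03, 0.023, 0], [0, 0, 0], 0.4],
    [[0.03, 0.023, 0], [0, 0, 0], 0.4],
    [[0.03, 0.023, 0], [0, 0, 0], 0.4],
    [[0.03, 0.023, 0], [0, 0, 0], 0.4],
    [[0.03, 0.023, 0], [0, 0, 0], 0.4],
    [[0.03, 0.023, 0], [0, 0, 0], 0.4],
    [[0.03, 0.023, 0], [0, 0, 0], 0.4],
    [[0.03, 0.023, 0], [0, 0, 0], 0.4],
    [[0.03, 0.023, 0], [0, 0, 0], 0.4],
    [[0.03, 0.023, 0], [0, 0, 0], 0.4],
    [[0.03, 0.023, 0], [0, 0, 0], 0.4],
    [[0.03, 0.023, 0], [0, 0, 0], 0.4],
    [[0.03, 0.023, 0], [0, 0, 0], 0.4],
    [[0.03, 0.023, 0], [0, 0, 0], 0.4],
    [[0, 0, 0], [0, 0, -0.97], 0.4],
    [[0, 0, 0], [0, 0, -0.97], 0.4],
    [[0, 0, 0], [0, 0, -0.97], 0.4],
    [[0, 0, 0], [0, 0, -0.97], 0.4],
    [[0, 0, 0], [0, 0, -0.97], 0.4],
    [[0, 0, 0], [0, 0, -0.97], 0.4],
  ],
)

```text
clock: 1.77
tool_pos: [0.5298, 0.1414, 0.2262]
orientation: [180.0, 0.0, 10.1]
force: [-0.9, 0.2, 1.4]
opening: 0.0525
```

```bash
cat > rd.py <<'E'
from plant import telemetry, optics
import numpy as np,sys
n=int(sys.argv[1]); F=[];M=[]
for i in range(n):
    o=telemetry.get_obs(); F.append(o['force']);M.append(o['moment'])
    if i<n-1: optics.snapshot("top")
np.set_printoptions(precision=4,suppress=True)
print(o['clock'],o['tool_pos'],o['orientation'],o['opening'],'q6',o['joint_pos'][5])
print('F',np.mean(F,0),np.std(F,0),'M',np.mean(M,0),np.std(M,0))
E
python3 rd.py 6; python3 - <<'E'
from h import *
im=optics.snapshot("top"); cv2.imwrite("pics/a1.png",cv2.resize(cv2.cvtColor(im,4)[150:270,150:310],None,fx=5,fy=5,interpolation=2))
E
```

```text
2.0167 [0.5299 0.1416 0.2264] [179.9971   0.015    9.646 ] 0.052350112677028285 q6 64.22526390664972
F [-0.1302  0.2346  0.4418] [0.4964 0.3414 0.5115] M [-0.0587 -0.0233 -0.0085] [0.0354 0.0271 0.032 ]
```

View pics/a1.png

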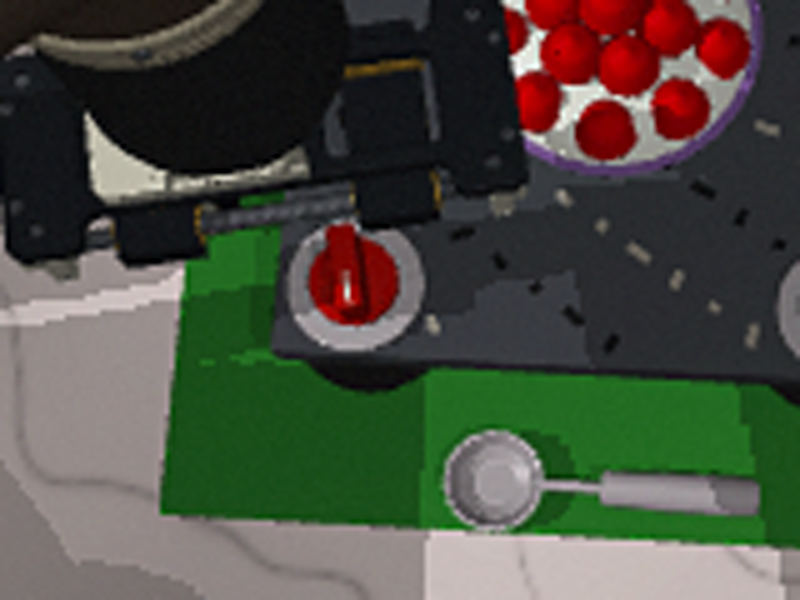

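>>> servo_tool(
  rows=[
    [[0.001, 0.001, 0.02], [0, 0, 0], 0.4],
    [[0, 0, 0.02], [0, 0, 0], 0.4],
    [[0, 0, 0.02], [0, 0, 0], 0.4],
    [[0, 0, 0.02], [0, 0, 0], 0.4],
    [[0, 0, 0.02], [0, 0, 0], 0.4],
    [[0, 0, 0.012], [0, 0, 0], 0.4],
    [[0, 0, 0.012], [0, 0, 0], 0.4],
    [[0, 0, 0.012], [0, 0, 0], 0.4],
    [[0, 0, 0], [0, 0, 0], 0.4],
    [[0, 0, 0], [0, 0, 0], 0.4],
  ],
)

```text
clock: 2.9
tool_pos: [0.531, 0.1406, 0.0902]
orientation: [180.0, 0.1, 9.8]
force: [-1.3, -0.5, 0.5]
opening: 0.0524
```

```bash
python3 rd.py 5; python3 - <<'E'
from h import *
im=optics.snapshot("scene"); cv2.imwrite("pics/a2.png",cv2.resize(cv2.cvtColor(im,4)[130:280,220:400],None,fx=4,fy=4,interpolation=2))
E
```

```text
3.1 [0.5317 0.1411 0.0915] [-179.9703   -0.0807    9.8213] 0.05292156556461692 q6 64.5382550738189
F [-0.5969 -0.0571 -0.1206] [0.5307 0.2538 0.3859] M [-0.0452 -0.0394 -0.0223] [0.0264 0.0198 0.0268]
```

View pics/a2.png

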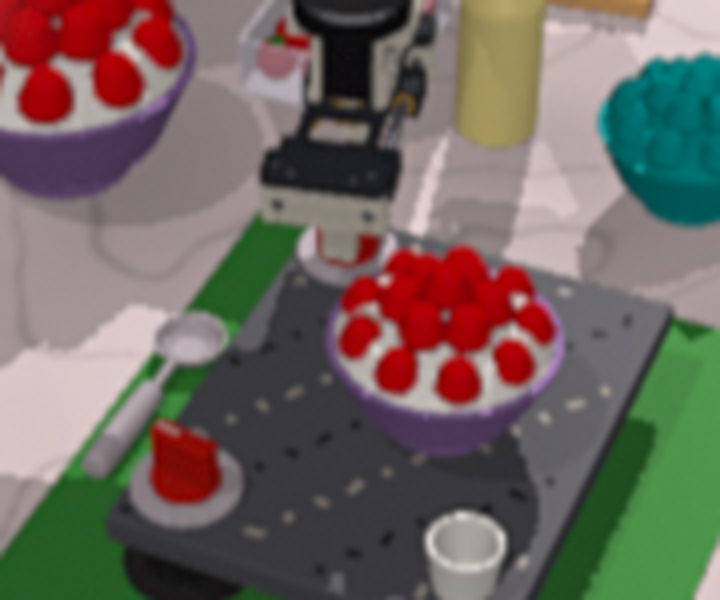

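The fingers straddle the left knob (about (345,245) in the zoom), and the bowl is clear. I'll close the gripper.

>>> servo_tool(
  rows=[
    [[0, 0, 0], [0, 0, 0], 1],
    [[0, 0, 0], [0, 0, 0], 1],
    [[0, 0, 0], [0, 0, 0], 1],
    [[0, 0, 0], [0, 0, 0], 1],
    [[0, 0, 0], [0, 0, 0], 1],
    [[0, 0, 0], [0, 0, 0], 1],
    [[0, 0, 0], [0, 0, 0], 1],
    [[0, 0, 0], [0, 0, 0], 1],
  ],
)

```text
clock: 3.82
tool_pos: [0.5312, 0.1412, 0.0906]
orientation: [-180.0, -0.0, 9.8]
force: [-1.0, 3.2, -0.2]
opening: 0.0141
```

```bash
python3 rd.py 8
```

```text
4.1667 [0.5312 0.1412 0.0906] [-179.9739   -0.0101    9.8354] 0.013634872810139077 q6 64.55987076472638
F [-1.654   3.6596  0.7827] [0.4797 0.9864 0.5286] M [ 1.3069  0.7073 -0.0352] [0.2246 0.104  0.0315]
```

>>> servo_tool(
  rows=[
    [[0, -0.0005, 0], [0, 0, 0.5], 1],
    [[0, 0, 0], [0, 0, 0.5], 1],
    [[0, 0, 0], [0, 0, 0.5], 1],
    [[0, 0, 0], [0, 0, 0.5], 1],
  ],
)

```text
clock: 4.5
tool_pos: [0.5312, 0.141, 0.0906]
orientation: [180.0, 0.0, -2.3]
force: [-0.5, 2.0, 1.0]
opening: 0.014
```

```bash
python3 rd.py 8
```

```text
4.85 [0.5311 0.141  0.0906] [179.9776   0.0028  -2.1008] 0.014099898347945158 q6 52.576833014835394
F [-0.6773  0.7604  1.0864] [0.5196 0.6347 0.4101] M [ 0.1535  0.2013 -0.0264] [0.1984 0.0909 0.0594]
```

```bash
sed -i 's/^print(.F.*/&\nprint("Mz",np.array(M)[:,2])/' rd.py
```

>>> servo_tool(
  rows=[
    [[0, 0, 0], [0, 0, 0.3], 1],
    [[0, 0, 0], [0, 0, 0.3], 1],
    [[0, 0, 0], [0, 0, 0.3], 1],
    [[0, 0, 0], [0, 0, 0.3], 1],
  ],
)

```text
clock: 5.18
tool_pos: [0.5311, 0.1409, 0.0906]
orientation: [180.0, 0.0, -9.4]
force: [-0.4, -1.7, 0.5]
opening: 0.0139
```

```bash
python3 rd.py 6
```

```text
5.4333 [0.5311 0.1409 0.0906] [179.9657   0.0056  -9.295 ] 0.013605184360374114 q6 45.384933115236066
F [ 0.1985 -1.7888  1.2409] [0.3426 0.5574 0.493 ] M [-0.707  -0.0615 -0.0133] [0.1833 0.0537 0.0601]
Mz [ 0.0818  0.0467 -0.091  -0.0172 -0.0609 -0.0394]
```

>>> servo_tool(
  rows=[
    [[0, -0.0003, 0], [0, 0, 0.4], 1],
    [[0, 0, 0], [0, 0, 0.4], 1],
  ],
)

```text
clock: 5.6
tool_pos: [0.5311, 0.1409, 0.0906]
orientation: [179.9, 0.0, -14.2]
force: [0.7, -3.8, 0.7]
opening: 0.0137
```

```bash
python3 rd.py 2
```

```text
5.65 [0.5311 0.1408 0.0906] [179.9302   0.0096 -14.3845] 0.013536020167282297 q6 40.268331481153716
F [ 0.7571 -4.6934  0.8285] [0.0087 0.8744 0.1032] M [-1.683  -0.2809 -0.0435] [0.0566 0.03   0.0358]
Mz [-0.0076 -0.0793]
```

>>> servo_tool(
  rows=[
    [[0, 0, 0], [0, 0, 0.4], 1],
    [[0, 0, 0], [0, 0, 0.4], 1],
  ],
)

```text
clock: 5.82
tool_pos: [0.531, 0.1408, 0.0905]
orientation: [179.9, 0.0, -19.0]
force: [0.3, -5.2, 1.9]
opening: 0.0135
```

```bash
python3 rd.py 2
```

```text
5.8667 [0.531  0.1408 0.0906] [179.923    0.0048 -19.1505] 0.013930634791415975 q6 35.50357079252229
F [ 0.8926 -4.8262  1.971 ] [0.576  0.4189 0.1134] M [-2.0022 -0.3089  0.0354] [0.0125 0.0047 0.0105]
Mz [0.046  0.0249]
```

>>> servo_tool(
  rows=[
    [[0, 0, 0], [0, 0, 0.4], 1],
    [[0, 0, 0], [0, 0, 0.4], 1],
  ],
)

```text
clock: 6.03
tool_pos: [0.531, 0.1407, 0.0906]
orientation: [179.9, 0.0, -23.8]
force: [1.0, -5.7, 1.8]
opening: 0.0137
```

```bash
python3 rd.py 2
```

```text
6.0833 [0.531  0.1407 0.0906] [179.9177   0.0011 -23.9525] 0.013848880996737594 q6 30.704572443313356
F [ 0.9958 -5.6574  1.8839] [0.0239 0.0761 0.0826] M [-2.0484 -0.3061  0.0351] [0.0234 0.0341 0.0164]
Mz [0.0515 0.0187]
```

>>> servo_tool(
  rows=[
    [[0, 0, 0], [0, 0, 0.4], 1],
    [[0, 0, 0], [0, 0, 0.4], 1],
  ],
)

```text
clock: 6.25
tool_pos: [0.5309, 0.1406, 0.0905]
orientation: [179.9, -0.0, -28.6]
force: [-0.3, -6.1, 2.1]
opening: 0.0137
```

```bash
python3 rd.py 2
```

```text
6.3 [0.5309 0.1406 0.0906] [179.9087  -0.0047 -28.7541] 0.013565747154862992 q6 25.90139293872675
F [ 0.0063 -6.0448  2.277 ] [0.3112 0.0322 0.202 ] M [-2.1715 -0.2681  0.0212] [0.0017 0.0068 0.0223]
Mz [ 0.0434 -0.0011]
```

>>> servo_tool(
  rows=[
    [[0, 0.0005, 0], [0, 0, 0.4], 1],
    [[0, 0, 0], [0, 0, 0.4], 1],
  ],
)

```text
clock: 6.47
tool_pos: [0.5309, 0.1405, 0.0906]
orientation: [179.9, -0.0, -33.4]
force: [0.9, -4.3, 1.8]
opening: 0.0139
```

```bash
python3 rd.py 2
```

```text
6.5167 [0.5308 0.1405 0.0905] [179.9452  -0.0117 -33.545 ] 0.013643401159138879 q6 21.137453983679706
F [ 0.8758 -4.2353  1.7633] [0.0051 0.0961 0.0105] M [-1.7886 -0.3663  0.0426] [0.0499 0.0224 0.0623]
Mz [ 0.1049 -0.0196]
```

>>> servo_tool(
  rows=[
    [[0, 0, 0], [0, 0, 0.4], 1],
    [[0, 0, 0], [0, 0, 0.4], 1],
  ],
)

```text
clock: 6.68
tool_pos: [0.5308, 0.1405, 0.0905]
orientation: [179.9, -0.0, -38.1]
force: [0.5, -5.4, 1.0]
opening: 0.0139
```

```bash
python3 rd.py 2
```

```text
6.7333 [0.5308 0.1404 0.0906] [179.9368  -0.0171 -38.3125] 0.013433683363904277 q6 16.36749659399948
F [ 1.116  -5.7902  1.8712] [0.6112 0.3418 0.8545] M [-1.98   -0.3624  0.0902] [0.0012 0.0057 0.0582]
Mz [0.1484 0.032 ]
```

>>> servo_tool(
  rows=[
    [[0, 0, 0], [0, 0, 0.4], 1],
    [[0, 0, 0], [0, 0, 0.4], 1],
  ],
)

```text
clock: 6.9
tool_pos: [0.5307, 0.1404, 0.0906]
orientation: [179.9, -0.0, -42.9]
force: [0.6, -5.4, 3.4]
opening: 0.0137
```

```bash
python3 rd.py 2
```

```text
6.95 [0.5307 0.1404 0.0905] [179.9273  -0.022  -43.1118] 0.013649492425196476 q6 11.567088429727232
F [ 0.9676 -5.2883  3.066 ] [0.4084 0.1295 0.3559] M [-2.0684 -0.3099  0.0679] [0.0078 0.0305 0.0545]
Mz [0.1224 0.0134]
```

>>> servo_tool(
  rows=[
    [[0, 0, 0], [0, 0, 0.4], 1],
    [[0, 0, 0], [0, 0, 0.4], 1],
  ],
)

```text
clock: 7.12
tool_pos: [0.5307, 0.1403, 0.0905]
orientation: [179.9, -0.0, -47.7]
force: [1.0, -6.0, 1.7]
opening: 0.0138
```

```bash
python3 rd.py 2
```

```text
7.1667 [0.5307 0.1403 0.0905] [179.9183  -0.0262 -47.9159] 0.01357193530332279 q6 6.765532309171002
F [ 0.5176 -5.7928  2.0416] [0.4553 0.2435 0.3876] M [-2.0805 -0.1615  0.0446] [0.0356 0.0266 0.0587]
Mz [ 0.1034 -0.0141]
```

>>> servo_tool(
  rows=[
    [[0, 0.0005, 0], [0, 0, 0.2], 1],
    [[0, 0, 0], [0, 0, 0.2], 1],
  ],
)

```text
clock: 7.33
tool_pos: [0.5306, 0.1403, 0.0905]
orientation: [180.0, -0.0, -50.1]
force: [1.5, -4.8, 1.6]
opening: 0.0134
```

```bash
python3 rd.py 1
```

```text
7.3333 [0.5306 0.1403 0.0905] [179.9678  -0.0288 -50.1148] 0.013415473417033358 q6 4.570534022466582
F [ 1.4923 -4.8304  1.6479] [0. 0. 0.] M [-2.0328 -0.6295  0.0642] [0. 0. 0.]
Mz [0.0642]
```

>>> servo_tool(
  rows=[
    [[0, 0, 0], [0, 0, 0.2], 1],
    [[0, 0, 0], [0, 0, 0.2], 1],
  ],
)

```text
clock: 7.5
tool_pos: [0.5306, 0.1402, 0.0906]
orientation: [180.0, -0.0, -52.5]
force: [1.1, -6.1, 0.7]
opening: 0.014
```

```bash
python3 rd.py 1
```

```text
7.5 [0.5306 0.1402 0.0906] [179.9591  -0.033  -52.5282] 0.013954414620150561 q6 2.155554979484208
F [ 1.0738 -6.1172  0.726 ] [0. 0. 0.] M [-2.0714 -0.6203  0.0808] [0. 0. 0.]
Mz [0.0808]
```

>>> servo_tool(
  rows=[
    [[0, 0, 0], [0, 0, 0.2], 1],
    [[0, 0, 0], [0, 0, 0.2], 1],
  ],
)

```text
clock: 7.67
tool_pos: [0.5305, 0.1402, 0.0905]
orientation: [180.0, -0.0, -54.9]
force: [0.5, -4.7, 2.3]
opening: 0.0137
```

```bash
python3 rd.py 1
```

```text
7.6667 [0.5305 0.1402 0.0905] [179.9551  -0.0318 -54.9304] 0.0137104591302802 q6 -0.2464607479913196
F [ 0.5324 -4.7411  2.3195] [0. 0. 0.] M [-2.0273 -0.4802  0.0461] [0. 0. 0.]
Mz [0.0461]
```

>>> servo_tool(
  rows=[
    [[0, 0, 0], [0, 0, 0.2], 1],
    [[0, 0, 0], [0, 0, 0.2], 1],
  ],
)

```text
clock: 7.83
tool_pos: [0.5305, 0.1402, 0.0905]
orientation: [180.0, -0.0, -57.3]
force: [1.1, -4.4, 1.7]
opening: 0.0137
```

```bash
python3 rd.py 8
```

```text
8.1833 [0.5305 0.1402 0.0906] [179.957   -0.0308 -57.2851] 0.013221923312126658 q6 -2.5944046484931373
F [ 1.3848 -5.4057  1.5393] [0.3649 0.4423 0.4819] M [-2.0672 -0.5202 -0.0138] [0.0251 0.0278 0.0418]
Mz [ 0.0553  0.0463 -0.0521 -0.0439 -0.0233 -0.0172 -0.0064 -0.0693]
```

>>> servo_tool(
  rows=[
    [[0, 0.0005, 0], [0, 0, 0.2], 1],
    [[0, 0, 0], [0, 0, 0.2], 1],
    [[0, 0, 0], [0, 0, 0.2], 1],
  ],
)

```text
clock: 8.43
tool_pos: [0.5304, 0.1401, 0.0906]
orientation: [180.0, -0.0, -60.9]
force: [2.8, -6.0, 0.2]
opening: 0.0138
```

```bash
python3 rd.py 2
```

```text
8.4833 [0.5304 0.1401 0.0906] [179.9962  -0.0343 -61.0176] 0.013777926400857694 q6 -6.337923979667493
F [ 2.8347 -5.6675  0.0168] [0.0023 0.3691 0.1548] M [-1.9171 -0.9336  0.0134] [0.0077 0.017  0.0129]
Mz [0.0005 0.0263]
```

>>> servo_tool(
  rows=[
    [[0, 0, 0], [0, 0, 0.2], 1],
    [[0, 0, 0], [0, 0, 0.2], 1],
    [[0, 0, 0], [0, 0, 0.2], 1],
  ],
)

```text
clock: 8.73
tool_pos: [0.5303, 0.1401, 0.0906]
orientation: [180.0, -0.0, -64.5]
force: [2.3, -4.8, 1.0]
opening: 0.0139
```

```bash
python3 rd.py 2
```

```text
8.7833 [0.5303 0.1401 0.0906] [179.9913  -0.0359 -64.6167] 0.013684164320190808 q6 -9.93702227096864
F [ 2.7816 -4.8813  0.6626] [0.4947 0.0439 0.3552] M [-1.9315 -0.8416  0.0713] [0.0153 0.0009 0.032 ]
Mz [0.0393 0.1033]
```

>>> servo_tool(
  rows=[
    [[0, 0, 0], [0, 0, 0.2], 1],
    [[0, 0, 0], [0, 0, 0.2], 1],
    [[0, 0, 0], [0, 0, 0.2], 1],
  ],
)

```text
clock: 9.03
tool_pos: [0.5303, 0.1401, 0.0906]
orientation: [180.0, -0.0, -68.1]
force: [1.8, -5.6, 0.3]
opening: 0.0138
```

```bash
python3 rd.py 2
```

```text
9.0833 [0.5303 0.1401 0.0906] [179.989   -0.0334 -68.2193] 0.01378084250641572 q6 -13.539514069667492
F [ 1.8174 -5.2417  0.5546] [0.0046 0.3388 0.2352] M [-1.8819 -0.7484  0.0649] [0.0259 0.0198 0.0332]
Mz [0.0982 0.0317]
```

>>> servo_tool(
  rows=[
    [[0, 0, 0], [0, 0, 0.2], 1],
    [[0, 0, 0], [0, 0, 0.2], 1],
    [[0, 0, 0], [0, 0, 0.2], 1],
  ],
)

```text
clock: 9.33
tool_pos: [0.5302, 0.1401, 0.0905]
orientation: [180.0, -0.0, -71.7]
force: [2.2, -4.0, 1.4]
opening: 0.0137
```

```bash
python3 rd.py 2
```

```text
9.3833 [0.5302 0.1401 0.0906] [179.983   -0.0358 -71.8206] 0.014031809937915021 q6 -17.13896991669295
F [ 1.917  -4.281   0.7972] [0.281  0.2866 0.6365] M [-1.8998 -0.6564  0.0146] [0.0147 0.0028 0.0321]
Mz [ 0.0467 -0.0175]
```

>>> servo_tool(
  rows=[
    [[0, 0, 0], [0, 0, 0.2], 1],
    [[0, 0, 0], [0, 0, 0.2], 1],
    [[0, 0, 0], [0, 0, 0.2], 1],
  ],
)

```text
clock: 9.63
tool_pos: [0.5301, 0.1401, 0.0906]
orientation: [180.0, -0.0, -75.3]
force: [1.3, -4.8, 1.0]
opening: 0.0135
```

```bash
python3 rd.py 2
```

```text
9.6833 [0.5301 0.1401 0.0906] [179.981   -0.0384 -75.4224] 0.01349724596550282 q6 -20.741997725477216
F [ 1.336  -5.2125  0.9011] [0.0664 0.4252 0.1031] M [-1.9102 -0.5309  0.0207] [0.0085 0.0043 0.0033]
Mz [0.0174 0.024 ]
```

>>> servo_tool(
  rows=[
    [[0.0007, 0, 0], [0, 0, 0.2], 1],
    [[0, 0, 0], [0, 0, 0.2], 1],
    [[0, 0, 0], [0, 0, 0.2], 1],
  ],
)

```text
clock: 9.93
tool_pos: [0.5301, 0.1399, 0.0905]
orientation: [180.0, 0.0, -79.0]
force: [-1.7, -2.4, 2.2]
opening: 0.0139
```

```bash
python3 rd.py 2
```

```text
9.9833 [0.5301 0.1399 0.0905] [179.9808   0.0038 -79.1392] 0.013745451546828297 q6 -24.38195026494687
F [-1.4772 -2.1297  2.6162] [0.2536 0.3158 0.4514] M [-0.6407  0.4956  0.0231] [0.022  0.0466 0.0013]
Mz [0.0218 0.0244]
```

>>> servo_tool(
  rows=[
    [[0, 0, 0], [0, 0, 0.2], 1],
    [[0, 0, 0], [0, 0, 0.2], 1],
    [[0, 0, 0], [0, 0, 0.2], 1],
  ],
)

```text
clock: 10.23
tool_pos: [0.5301, 0.1399, 0.0906]
orientation: [180.0, 0.0, -82.7]
force: [-2.0, -0.9, 4.3]
opening: 0.0135
```

```bash
python3 rd.py 2
```

```text
10.2833 [0.5301 0.1399 0.0906] [179.9793   0.0009 -82.7647] 0.013736170241443179 q6 -28.009910911824782
F [-2.4077 -0.9908  4.172 ] [0.4507 0.1299 0.0883] M [-0.4285  1.057  -0.0001] [0.0418 0.0419 0.044 ]
Mz [ 0.044  -0.0441]
```

>>> servo_tool(
  rows=[
    [[0, 0, 0], [0, 0, 0.2], 1],
    [[0, 0, 0], [0, 0, 0.2], 1],
    [[0, 0, 0], [0, 0, 0.2], 1],
  ],
)

```text
clock: 10.53
tool_pos: [0.53, 0.1399, 0.0905]
orientation: [180.0, -0.0, -86.3]
force: [-4.1, -1.2, 3.2]
opening: 0.0135
```

```bash
python3 rd.py 2
```

```text
10.5833 [0.53   0.1399 0.0905] [179.9721  -0.001  -86.3704] 0.013857648850233438 q6 -31.614036503641753
F [-3.9779 -0.8605  4.0188] [0.1629 0.3072 0.8111] M [-0.1338  1.6562  0.0556] [0.0035 0.0369 0.0042]
Mz [0.0598 0.0514]
```

>>> servo_tool(
  rows=[
    [[0, 0, 0], [0, 0, 0.2], 1],
    [[0, 0, 0], [0, 0, 0.2], 1],
    [[0, 0, 0], [0, 0, 0.2], 1],
  ],
)

```text
clock: 10.83
tool_pos: [0.53, 0.1399, 0.0906]
orientation: [180.0, -0.0, -89.9]
force: [-4.9, 0.2, 6.3]
opening: 0.014
```

```bash
python3 rd.py 2
```

```text
10.8833 [0.5299 0.1399 0.0905] [179.9665  -0.0029 -89.9576] 0.013698402114895019 q6 -35.198484225036346
F [-5.1828  0.3987  5.7633] [0.3187 0.2103 0.5172] M [-0.0067  1.98    0.0869] [0.0004 0.0277 0.0124]
Mz [0.0745 0.0993]
```

>>> servo_tool(
  rows=[
    [[0, 0, 0], [0, 0, 0.2], 1],
    [[0, 0, 0], [0, 0, 0.2], 1],
    [[0, 0, 0], [0, 0, 0.2], 1],
  ],
)

```text
clock: 11.13
tool_pos: [0.5299, 0.1399, 0.0906]
orientation: [180.0, -0.0, -93.5]
force: [-5.3, 0.1, 5.5]
opening: 0.0138
```

```bash
python3 rd.py 2
```

```text
11.1833 [0.5299 0.1399 0.0906] [179.9646  -0.0052 -93.5547] 0.013648973789044082 q6 -38.796044311326675
F [-5.4856 -0.0113  5.4302] [0.1802 0.0785 0.1193] M [0.0016 2.1061 0.0731] [0.0315 0.0244 0.0185]
Mz [0.0917 0.0546]
```

>>> servo_tool(
  rows=[
    [[0, 0, 0], [0, 0, 0], 0.7],
    [[0, 0, 0], [0, 0, 0], 0.7],
    [[0, 0, 0], [0, 0, 0], 0.7],
    [[0, 0, 0], [0, 0, 0], 0.7],
    [[0, 0, 0], [0, 0, 0], 0.7],
  ],
)

```text
clock: 11.6
tool_pos: [0.5306, 0.14, 0.0905]
orientation: [-180.0, 0.0, -93.4]
force: [0.3, -0.3, -0.7]
opening: 0.0261
```

```bash
python3 rd.py 10
```

```text
12.05 [0.5303 0.1399 0.0906] [179.9999   0.0006 -93.3633] 0.02606728080702094 q6 -38.60839272731086
F [ 0.0203 -0.046  -0.0845] [0.5738 0.3865 0.44  ] M [ 0.0768 -0.0306  0.0069] [0.0368 0.0349 0.0082]
Mz [-0.0032  0.0006  0.0087  0.0045  0.0118  0.0092  0.0104  0.0261 -0.0031
  0.0043]
```

>>> servo_tool(
  rows=[
    [[0, 0, 0], [0, 0, 0], 1],
    [[0, 0, 0], [0, 0, 0], 1],
    [[0, 0, 0], [0, 0, 0], 1],
    [[0, 0, 0], [0, 0, 0], 1],
    [[0, 0, 0], [0, 0, 0], 1],
    [[0, 0, 0], [0, 0, 0], 1],
  ],
)

```text
clock: 12.55
tool_pos: [0.5299, 0.1399, 0.0906]
orientation: [180.0, -0.0, -93.4]
force: [-4.0, 1.5, 4.0]
opening: 0.0138
```

```bash
python3 rd.py 6
```

```text
12.8 [0.53   0.1398 0.0906] [179.9684  -0.0065 -93.3668] 0.01369908570194642 q6 -38.60894296210699
F [-5.0044  1.246   4.0044] [0.5243 0.6682 0.3778] M [ 0.6666  1.7285 -0.0457] [0.0343 0.1407 0.0289]
Mz [-0.0499 -0.0604 -0.0413  0.0145 -0.0611 -0.0758]
```

>>> servo_tool(
  rows=[
    [[0, 0.0004, 0], [0, 0, 0.2], 1],
    [[0, 0, 0], [0, 0, 0.2], 1],
    [[0, 0, 0], [0, 0, 0.2], 1],
  ],
)

```text
clock: 13.05
tool_pos: [0.5299, 0.1399, 0.0906]
orientation: [180.0, -0.0, -97.1]
force: [-3.7, 1.6, 3.5]
opening: 0.014
```

```bash
python3 rd.py 2
```

```text
13.1 [0.5298 0.1399 0.0906] [179.9935  -0.0048 -97.1663] 0.01422111672941271 q6 -42.43947891803485
F [-3.9274  1.3779  3.7977] [0.2257 0.1878 0.3119] M [0.4747 1.4655 0.0629] [0.0087 0.01   0.038 ]
Mz [0.1009 0.0249]
```

>>> servo_tool(
  rows=[
    [[0, 0, 0], [0, 0, 0.1], 1],
    [[0, 0, 0], [0, 0, 0.1], 1],
    [[0, 0, 0], [0, 0, 0.1], 1],
  ],
)

```text
clock: 13.35
tool_pos: [0.5298, 0.1399, 0.0905]
orientation: [180.0, -0.0, -98.8]
force: [-4.6, 1.1, 3.6]
opening: 0.0134
```

```bash
python3 rd.py 2
```

```text
13.4 [0.5298 0.1398 0.0905] [179.9866  -0.0078 -98.8609] 0.013459482931436784 q6 -44.13183872206471
F [-4.5199  0.8931  3.9518] [0.0755 0.1813 0.3909] M [0.5518 1.6872 0.0941] [0.0178 0.025  0.0395]
Mz [0.1336 0.0547]
```

>>> servo_tool(
  rows=[
    [[0, 0, 0], [0, 0, 0.1], 1],
    [[0, 0, 0], [0, 0, 0.1], 1],
    [[0, 0, 0], [0, 0, 0.1], 1],
  ],
)

```text
clock: 13.65
tool_pos: [0.5298, 0.1399, 0.0905]
orientation: [180.0, -0.0, -100.6]
force: [-4.6, 0.7, 4.2]
opening: 0.0139
```

```bash
python3 rd.py 6
```

```text
13.9 [0.5298 0.1399 0.0906] [ 179.9877   -0.0036 -100.591 ] 0.013577222890309862 q6 -45.859894531512786
F [-4.803   1.2045  4.0165] [0.4874 0.4398 0.2738] M [0.5932 1.8291 0.0713] [0.0247 0.0337 0.0184]
Mz [0.0803 0.0526 0.0841 0.0994 0.0464 0.065 ]
```

>>> servo_tool(
  rows=[
    [[0, 0.0002, 0], [0, 0, 0.2], 1],
    [[0, 0, 0], [0, 0, 0.1], 1],
    [[0, 0, 0], [0, 0, 0.05], 1],
    [[0, 0, 0], [0, 0, 0.05], 1],
  ],
)

```text
clock: 14.23
tool_pos: [0.5297, 0.1399, 0.0906]
orientation: [180.0, -0.0, -103.0]
force: [-4.1, 0.4, 4.1]
opening: 0.0139
```

```bash
python3 rd.py 5
```

```text
14.4333 [0.5297 0.1399 0.0906] [ 179.9984   -0.0035 -102.962 ] 0.013723370316406806 q6 -48.24997244484383
F [-4.147   0.6371  3.5704] [0.5809 0.2612 0.4318] M [0.3815 1.5445 0.1093] [0.0324 0.0269 0.0283]
Mz [0.16   0.1144 0.0938 0.0761 0.1019]
```

>>> servo_tool(
  rows=[
    [[0, 0, 0], [0, 0, 0.2], 1],
    [[0, 0, 0], [0, 0, 0.1], 1],
    [[0, 0, 0], [0, 0, 0.05], 1],
    [[0, 0, 0], [0, 0, 0.05], 1],
  ],
)

```text
clock: 14.77
tool_pos: [0.5297, 0.1399, 0.0906]
orientation: [180.0, -0.0, -105.4]
force: [-4.8, 0.9, 4.5]
opening: 0.0138
```

```bash
python3 rd.py 5
```

```text
14.9667 [0.5297 0.1399 0.0906] [ 179.997    -0.0031 -105.3631] 0.013970714697008986 q6 -50.65124600204331
F [-4.679   0.9957  4.1396] [0.2542 0.3326 0.3418] M [0.3287 1.6937 0.0961] [0.0338 0.0272 0.0282]
Mz [0.1303 0.1153 0.0809 0.1039 0.0499]
```

>>> servo_tool(
  rows=[
    [[0, 0, 0], [0, 0, 0.2], 1],
    [[0, 0, 0], [0, 0, 0.1], 1],
    [[0, 0, 0], [0, 0, 0.05], 1],
    [[0, 0, 0], [0, 0, 0.05], 1],
  ],
)

```text
clock: 15.3
tool_pos: [0.5296, 0.1399, 0.0906]
orientation: [180.0, -0.0, -107.8]
force: [-5.0, 0.3, 4.4]
opening: 0.0141
```

```bash
python3 rd.py 5
```

```text
15.5 [0.5296 0.1399 0.0906] [ 179.9937   -0.0031 -107.8143] 0.013855982147775512 q6 -53.10406663812308
F [-4.8429  0.8991  4.7997] [0.3899 0.6538 0.2452] M [0.4049 1.8325 0.1185] [0.0411 0.0437 0.0324]
Mz [0.1721 0.1075 0.1174 0.0715 0.124 ]
```

>>> servo_tool(
  rows=[
    [[0, 0.0002, 0], [0, 0, 0.2], 1],
    [[0, 0, 0], [0, 0, 0.1], 1],
    [[0, 0, 0], [0, 0, 0.05], 1],
    [[0, 0, 0], [0, 0, 0.05], 1],
  ],
)

```text
clock: 15.83
tool_pos: [0.5296, 0.1399, 0.0906]
orientation: [-180.0, -0.0, -110.2]
force: [-4.3, 0.5, 3.8]
opening: 0.0138
```

```bash
python3 rd.py 5
```

```text
16.0333 [0.5296 0.14   0.0906] [-179.9974    0.0006 -110.166 ] 0.013766794774707273 q6 -55.47155943030426
F [-4.3678  0.3615  3.3893] [0.4194 0.3674 0.3954] M [0.1051 1.452  0.1032] [0.0282 0.0388 0.0392]
Mz [0.1688 0.1028 0.08   0.0511 0.1135]
```

>>> servo_tool(
  rows=[
    [[0, 0, 0], [0, 0, 0.2], 1],
    [[0, 0, 0], [0, 0, 0.1], 1],
    [[0, 0, 0], [0, 0, 0.05], 1],
    [[0, 0, 0], [0, 0, 0.05], 1],
  ],
)

```text
clock: 16.37
tool_pos: [0.5295, 0.14, 0.0906]
orientation: [-180.0, 0.0, -112.6]
force: [-4.3, 0.5, 4.0]
opening: 0.014
```

```bash
python3 rd.py 5
```

```text
16.5667 [0.5295 0.14   0.0906] [ 179.9994   -0.0021 -112.5655] 0.013723836320735684 q6 -57.87144268035026
F [-4.1509  0.2816  3.9189] [0.3245 0.1472 0.5013] M [0.0886 1.4954 0.1157] [0.0295 0.0157 0.0314]
Mz [0.1558 0.0624 0.1357 0.1075 0.1173]
```

>>> servo_tool(
  rows=[
    [[0, 0, 0], [0, 0, 0.2], 1],
    [[0, 0, 0], [0, 0, 0.1], 1],
    [[0, 0, 0], [0, 0, 0.05], 1],
    [[0, 0, 0], [0, 0, 0.05], 1],
  ],
)

```text
clock: 16.9
tool_pos: [0.5295, 0.14, 0.0906]
orientation: [180.0, -0.0, -115.0]
force: [-4.7, -0.5, 5.4]
opening: 0.0138
```

```bash
python3 rd.py 5
```

```text
17.1 [0.5295 0.14   0.0906] [ 179.997     0.0003 -114.961 ] 0.013977753677868177 q6 -60.269387549262746
F [-4.7721  0.2842  4.915 ] [0.4335 0.4315 0.4846] M [0.135  1.6795 0.12  ] [0.022  0.0452 0.0196]
Mz [0.1227 0.157  0.1092 0.1069 0.1042]
```

```bash
sed -i 's/F=\[\];M=\[\]/F=[];M=[];T=[]/; s/F.append/T.append(o["tau"][5]);F.append/' rd.py; echo 'print("tau6",np.array(T))' >>rd.py; python3 rd.py 5
```

```text
17.3 [0.5295 0.14   0.0906] [ 179.9983   -0.0022 -114.9585] 0.01391784378271328 q6 -60.26796241497366
F [-4.8496  0.2912  4.3545] [0.4999 0.1147 0.2578] M [0.1732 1.7687 0.1069] [0.034  0.0417 0.0201]
Mz [0.1042 0.0995 0.1379 0.0768 0.1162]
tau6 [-0.1249 -0.1138 -0.1107 -0.1099 -0.11  ]
```

>>> servo_tool(
  rows=[
    [[0, 0, 0], [0, 0, 0.1], 1],
    [[0, 0, 0], [0, 0, 0.1], 1],
    [[0, 0, 0], [0, 0, 0.05], 1],
    [[0, 0, 0], [0, 0, 0.05], 1],
  ],
)

```text
clock: 17.63
tool_pos: [0.5295, 0.14, 0.0906]
orientation: [180.0, -0.0, -116.8]
force: [-4.8, 0.7, 4.4]
opening: 0.0139
```

```bash
python3 rd.py 6
```

```text
17.8833 [0.5294 0.14   0.0906] [ 179.9933   -0.0041 -116.7737] 0.01413037503737647 q6 -62.08271452781309
F [-5.332   0.4346  4.7108] [0.4098 0.5165 0.3874] M [0.2183 1.8576 0.1331] [0.031  0.0302 0.0199]
Mz [0.1183 0.1461 0.1264 0.1464 0.1012 0.1603]
tau6 [-0.0675 -0.1073 -0.2207 -0.1606 -0.1381 -0.1327]
```

>>> servo_tool(
  rows=[
    [[0, 0, 0], [0, 0, 0.1], 1],
    [[0, 0, 0], [0, 0, 0.1], 1],
    [[0, 0, 0], [0, 0, 0.05], 1],
    [[0, 0, 0], [0, 0, 0.05], 1],
  ],
)

```text
clock: 18.22
tool_pos: [0.5294, 0.14, 0.0906]
orientation: [180.0, -0.0, -118.6]
force: [-4.5, 0.4, 5.1]
opening: 0.0138
```

```bash
python3 rd.py 7
```

```text
18.5167 [0.5294 0.14   0.0905] [ 179.9912   -0.0038 -118.576 ] 0.013750555761182866 q6 -63.88199467062991
F [-4.883   0.4214  5.1266] [0.4372 0.3666 0.7179] M [0.2966 1.9155 0.138 ] [0.0317 0.0198 0.0323]
Mz [0.2026 0.1346 0.0879 0.1473 0.1288 0.1456 0.1189]
tau6 [-0.0877 -0.1061 -0.2182 -0.1589 -0.1367 -0.1313 -0.1304]
```

>>> servo_tool(
  rows=[
    [[0, 0, 0], [0, 0, 0.1], 1],
    [[0, 0, 0], [0, 0, 0.1], 1],
    [[0, 0, 0], [0, 0, 0.05], 1],
    [[0, 0, 0], [0, 0, 0.05], 1],
  ],
)

```text
clock: 18.85
tool_pos: [0.5294, 0.14, 0.0906]
orientation: [180.0, -0.0, -120.4]
force: [-5.4, 0.4, 5.9]
opening: 0.0137
```

```bash
python3 rd.py 7
```

```text
19.15 [0.5294 0.14   0.0906] [ 179.989    -0.0071 -120.3736] 0.01360728975844505 q6 -65.68112536272335
F [-5.5086  0.4584  5.3064] [0.5171 0.5396 0.4894] M [0.3146 2.0038 0.1307] [0.0187 0.0264 0.0262]
Mz [0.1321 0.1628 0.1465 0.0905 0.0948 0.1553 0.1333]
tau6 [-0.074  -0.1161 -0.229  -0.1687 -0.1461 -0.1407 -0.1396]
```

>>> servo_tool(
  rows=[
    [[0, 0, 0], [0, 0, 0], 0.4],
    [[0, 0, 0], [0, 0, 0], 0.4],
    [[0, 0, 0], [0, 0, 0], 0.4],
    [[0, 0, 0], [0, 0, 0], 0.4],
    [[0, 0, 0], [0, 0, 0], 0.4],
    [[0, 0, -0.02], [0, 0, 0], 0.4],
    [[0, 0, -0.03], [0, 0, 0], 0.4],
    [[0, 0, -0.035], [0, 0, 0], 0.4],
    [[0, 0, -0.035], [0, 0, -1], 0.4],
    [[0, 0, 0], [0, 0, -1], 0.4],
    [[0, 0, 0], [0, 0, -1], 0.4],
    [[0, 0, 0], [0, 0, -1], 0.4],
    [[0, 0, 0], [0, 0, -1], 0.4],
    [[0, 0, 0], [0, 0, -1], 0.4],
    [[0, 0, 0], [0, 0, -1], 0.4],
    [[0, 0, 0], [0, 0, -1], 0.4],
    [[0, 0, 0], [0, 0, -1], 0.4],
    [[0, 0, 0], [0, 0, -1], 0.4],
    [[0, 0, 0], [0, 0, -1], 0.4],
    [[0, 0, 0], [0, 0, -1], 0.4],
  ],
)

```text
clock: 20.82
tool_pos: [0.5296, 0.14, 0.2105]
orientation: [-180.0, -0.0, -48.1]
force: [1.0, -1.0, 0.6]
opening: 0.0523
```

>>> servo_tool(
  rows=[
    [[0, 0, 0], [0, 0, -1], 0.4],
    [[0, 0, 0], [0, 0, -1], 0.4],
    [[0, 0, 0], [0, 0, -1], 0.4],
    [[0, 0, 0], [0, 0, -1], 0.4],
    [[0, 0, 0], [0, 0, -1], 0.4],
    [[0, 0, 0], [0, 0, -1], 0.4],
    [[0, 0, 0], [0, 0, -0.33], 0.4],
    [[0.0049, 0.0339, 0], [0, 0, 0], 0.4],
    [[0.0049, 0.0339, 0], [0, 0, 0], 0.4],
    [[0.0049, 0.0339, 0], [0, 0, 0], 0.4],
    [[0.0049, 0.0339, 0], [0, 0, 0], 0.4],
    [[0.0049, 0.0339, 0], [0, 0, 0], 0.4],
    [[0.0049, 0.0339, 0], [0, 0, 0], 0.4],
    [[0.0049, 0.0339, 0], [0, 0, 0], 0.4],
    [[0, 0, 0], [0, 0, 0], 0.4],
    [[0, 0, 0], [0, 0, 0], 0.4],
  ],
)

```text
clock: 22.15
tool_pos: [0.5203, -0.1013, 0.2104]
orientation: [180.0, -0.0, -10.6]
force: [-0.1, -0.1, 0.6]
opening: 0.0523
```

```bash
python3 rd.py 2; python3 - <<'E'
from h import *
im=optics.snapshot("top"); cv2.imwrite("pics/a3.png",cv2.resize(cv2.cvtColor(im,4)[100:270,180:380],None,fx=3.5,fy=3.5,interpolation=2))
E
```

```text
22.2 [ 0.5204 -0.1003  0.2105] [-179.9929   -0.0071  -10.5012] 0.05284637931637107 q6 69.19153884545598
F [-0.1213  0.2654  0.0607] [0.0228 0.382  0.5222] M [ 0.0092 -0.0265 -0.0239] [0.0281 0.0033 0.0122]
Mz [-0.0117 -0.0362]
tau6 [0.2986 0.1011]
```

View pics/a3.png

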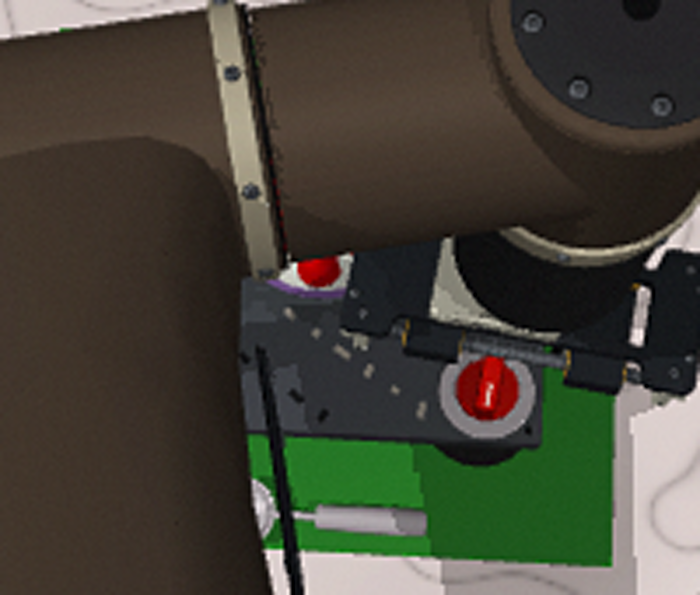

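The gripper is aligned over the right knob (zoom (487,390)). I'll descend, take a baseline and close.

>>> servo_tool(
  rows=[
    [[0, 0, 0.02], [0, 0, 0], 0.4],
    [[0, 0, 0.02], [0, 0, 0], 0.4],
    [[0, 0, 0.02], [0, 0, 0], 0.4],
    [[0, 0, 0.02], [0, 0, 0], 0.4],
    [[0, 0, 0.015], [0, 0, 0], 0.4],
    [[0, 0, 0.015], [0, 0, 0], 0.4],
    [[0, 0, 0.01], [0, 0, 0], 0.4],
    [[0, 0, 0], [0, 0, 0], 0.4],
    [[0, 0, 0], [0, 0, 0], 0.7],
    [[0, 0, 0], [0, 0, 0], 0.7],
  ],
)

```text
clock: 23.08
tool_pos: [0.5213, -0.0991, 0.0914]
orientation: [-180.0, -0.1, -10.3]
force: [-0.3, 0.5, -0.0]
opening: 0.0438
```

```bash
python3 rd.py 5
```

```text
23.2833 [ 0.521  -0.0995  0.0914] [-179.9719   -0.0847  -10.3813] 0.029438529821216107 q6 69.22616761956905
F [-0.271   0.2909 -0.048 ] [0.6833 0.4068 0.196 ] M [-0.0326 -0.0158  0.0094] [0.0379 0.0141 0.0384]
Mz [ 0.0355  0.0018 -0.0613  0.0467  0.0245]
tau6 [-0.0038 -0.0029 -0.0022 -0.0017 -0.0016]
```

>>> servo_tool(
  rows=[
    [[0, 0, 0], [0, 0, 0], 1],
    [[0, 0, 0], [0, 0, 0], 1],
    [[0, 0, 0], [0, 0, 0], 1],
    [[0, 0, 0], [0, 0, 0], 1],
    [[0, 0, 0], [0, 0, 0], 1],
    [[0, 0, 0], [0, 0, 0], 1],
    [[0, 0, 0], [0, 0, 0], 1],
  ],
)

```text
clock: 23.87
tool_pos: [0.5208, -0.0991, 0.0909]
orientation: [-180.0, -0.0, -10.4]
force: [-0.8, 6.0, 3.3]
opening: 0.0141
```

```bash
python3 rd.py 5
```

```text
24.0667 [ 0.5208 -0.099   0.0909] [-179.9514   -0.0357  -10.3868] 0.013726993759119935 q6 69.22577132775184
F [-0.9775  5.6477  3.4606] [0.4091 0.4669 0.448 ] M [ 1.9044  0.4562 -0.0516] [0.0335 0.0397 0.0255]
Mz [-0.0936 -0.0497 -0.0251 -0.0263 -0.0634]
tau6 [0.0472 0.0473 0.0474 0.0475 0.0475]
```

>>> servo_tool(
  rows=[
    [[0, 0, 0], [0, 0, 0.3], 1],
    [[0, 0, 0], [0, 0, 0.3], 1],
    [[0, 0, 0], [0, 0, 0.2], 1],
    [[0, 0, 0], [0, 0, 0.1], 1],
    [[0, 0, 0], [0, 0, 0.05], 1],
    [[0, 0, 0], [0, 0, 0.05], 1],
  ],
)

```text
clock: 24.57
tool_pos: [0.5208, -0.0991, 0.0909]
orientation: [-180.0, -0.0, -16.4]
force: [-0.1, 5.5, 3.3]
opening: 0.0137
```

```bash
python3 rd.py 7
```

```text
24.8667 [ 0.5207 -0.0991  0.0909] [-179.9546   -0.0286  -16.3771] 0.013530614973384272 q6 63.231584573316525
F [-1.187   5.0027  3.5002] [0.5306 0.4599 0.4284] M [1.7873 0.4542 0.025 ] [0.0269 0.0224 0.051 ]
Mz [ 0.0248  0.1072 -0.0752  0.0502  0.043   0.0207  0.0043]
tau6 [ 0.0333  0.0052 -0.1086 -0.0487 -0.0264 -0.0209 -0.0198]
```

>>> servo_tool(
  rows=[
    [[0, 0, 0], [0, 0, 0.1], 1],
    [[0, 0, 0], [0, 0, 0.1], 1],
    [[0, 0, 0], [0, 0, 0.05], 1],
    [[0, 0, 0], [0, 0, 0.05], 1],
  ],
)

```text
clock: 25.2
tool_pos: [0.5208, -0.0991, 0.0909]
orientation: [-180.0, -0.0, -18.2]
force: [-1.8, 4.7, 3.4]
opening: 0.0138
```

```bash
python3 rd.py 7
```

```text
25.5 [ 0.5208 -0.0991  0.0909] [-179.9543   -0.027   -18.1776] 0.014147206473789474 q6 61.43045325208657
F [-1.2542  5.0363  3.4374] [0.5079 0.7184 0.4777] M [1.7981 0.4534 0.0023] [0.0339 0.0169 0.0219]
Mz [-0.0166  0.0125  0.001   0.0165 -0.0143  0.0426 -0.0258]
tau6 [ 0.0373  0.0039 -0.1098 -0.0488 -0.0259 -0.0203 -0.0193]
```

>>> servo_tool(
  rows=[
    [[0, 0, 0], [0, 0, 0.1], 1],
    [[0, 0, 0], [0, 0, 0.1], 1],
    [[0, 0, 0], [0, 0, 0.05], 1],
    [[0, 0, 0], [0, 0, 0.05], 1],
  ],
)

```text
clock: 25.83
tool_pos: [0.5207, -0.0991, 0.0909]
orientation: [-180.0, -0.0, -20.0]
force: [-0.9, 4.7, 2.9]
opening: 0.0142
```

```bash
python3 rd.py 7
```

```text
26.1333 [ 0.5207 -0.0992  0.0909] [-179.9586   -0.0238  -19.9727] 0.013826201843500096 q6 59.636021936315295
F [-1.176   5.1188  3.4577] [0.4941 0.3483 0.5483] M [1.7773 0.4728 0.0329] [0.0212 0.035  0.0237]
Mz [0.0744 0.0092 0.0138 0.0573 0.0397 0.0278 0.0078]
tau6 [ 0.0372  0.0059 -0.1086 -0.0489 -0.0265 -0.0211 -0.02  ]
```

Joint 6's settled torque is very repeatable: about -0.020 with the knob turning free. The left knob's -0.140 is therefore about 8 N. I'll take the right knob to the same level.

>>> servo_tool(
  rows=[
    [[0, 0, 0], [0, 0, 0.3], 1],
    [[0, 0, 0], [0, 0, 0.4], 1],
    [[0, 0, 0], [0, 0, 0.4], 1],
    [[0, 0, 0], [0, 0, 0.3], 1],
    [[0, 0, 0], [0, 0, 0.2], 1],
    [[0, 0, 0], [0, 0, 0.2], 1],
    [[0, 0, 0], [0, 0, 0.1], 1],
    [[0, 0, 0], [0, 0, 0.05], 1],
    [[0, 0, 0], [0, 0, 0.05], 1],
  ],
)

```text
clock: 26.88
tool_pos: [0.5207, -0.0992, 0.0909]
orientation: [-180.0, -0.0, -32.0]
force: [-2.2, 4.8, 5.1]
opening: 0.0139
```

```bash
python3 rd.py 7
```

```text
27.1833 [ 0.5207 -0.0992  0.0909] [-179.9632   -0.0137  -31.9685] 0.013943332745104264 q6 47.64015569665768
F [-1.5603  5.3613  4.5064] [0.6487 0.4897 0.5147] M [1.9252 0.6017 0.028 ] [0.0138 0.0218 0.0309]
Mz [ 0.0374  0.0541  0.0241 -0.0161 -0.0088  0.026   0.079 ]
tau6 [ 0.033   0.0047 -0.1091 -0.0493 -0.0269 -0.0215 -0.0204]
```

>>> servo_tool(
  rows=[
    [[0, 0, 0], [0, 0, 0.3], 1],
    [[0, 0, 0], [0, 0, 0.4], 1],
    [[0, 0, 0], [0, 0, 0.4], 1],
    [[0, 0, 0], [0, 0, 0.3], 1],
    [[0, 0, 0], [0, 0, 0.2], 1],
    [[0, 0, 0], [0, 0, 0.2], 1],
    [[0, 0, 0], [0, 0, 0.1], 1],
    [[0, 0, 0], [0, 0, 0.05], 1],
    [[0, 0, 0], [0, 0, 0.05], 1],
  ],
)

```text
clock: 27.93
tool_pos: [0.5206, -0.0993, 0.0909]
orientation: [-180.0, -0.0, -44.0]
force: [-1.3, 4.1, 4.4]
opening: 0.0137
```

```bash
python3 rd.py 7
```

```text
28.2333 [ 0.5206 -0.0993  0.0909] [-179.9741   -0.0014  -43.9653] 0.013722971817378127 q6 35.641108649398255
F [-1.9027  4.7182  4.7527] [0.4566 0.3406 0.2729] M [1.7606 0.6765 0.0023] [0.022  0.0163 0.029 ]
Mz [ 0.0399  0.0314 -0.0013 -0.0207 -0.0101  0.0243 -0.0471]
tau6 [ 0.0321  0.0039 -0.1099 -0.0501 -0.0277 -0.0222 -0.0211]
```

>>> servo_tool(
  rows=[
    [[0, 0, 0], [0, 0, 0.3], 1],
    [[0, 0, 0], [0, 0, 0.4], 1],
    [[0, 0, 0], [0, 0, 0.4], 1],
    [[0, 0, 0], [0, 0, 0.3], 1],
    [[0, 0, 0], [0, 0, 0.2], 1],
    [[0, 0, 0], [0, 0, 0.2], 1],
    [[0, 0, 0], [0, 0, 0.1], 1],
    [[0, 0, 0], [0, 0, 0.05], 1],
    [[0, 0, 0], [0, 0, 0.05], 1],
  ],
)

```text
clock: 28.98
tool_pos: [0.5205, -0.0994, 0.0909]
orientation: [-180.0, 0.0, -56.0]
force: [-2.6, 4.6, 5.7]
opening: 0.014
```

```bash
python3 rd.py 7
```

```text
29.2833 [ 0.5205 -0.0994  0.0909] [-179.9806    0.0046  -55.9673] 0.013855891702353183 q6 23.644380568642212
F [-2.0131  4.862   5.1303] [0.4777 0.2245 0.5732] M [1.7858 0.827  0.0214] [0.0498 0.0254 0.0378]
Mz [ 0.0258  0.0717  0.0291  0.0082  0.0238 -0.0587  0.0498]
tau6 [ 0.0313  0.0031 -0.1107 -0.0509 -0.0285 -0.023  -0.022 ]
```

>>> servo_tool(
  rows=[
    [[0, 0, 0], [0, 0, 0.3], 1],
    [[0, 0, 0], [0, 0, 0.3], 1],
    [[0, 0, 0], [0, 0, 0.2], 1],
    [[0, 0, 0], [0, 0, 0.1], 1],
    [[0, 0, 0], [0, 0, 0.05], 1],
    [[0, 0, 0], [0, 0, 0.05], 1],
  ],
)

```text
clock: 29.78
tool_pos: [0.5205, -0.0994, 0.0909]
orientation: [-180.0, 0.0, -62.0]
force: [-2.4, 4.0, 4.9]
opening: 0.014
```

```bash
python3 rd.py 7
```

```text
30.0833 [ 0.5205 -0.0994  0.0909] [-179.9896    0.0077  -61.9675] 0.013855103080381412 q6 17.646433321253568
F [-1.9057  4.8851  5.6286] [0.3261 0.4856 0.4096] M [1.7709 0.9033 0.0132] [0.0172 0.0352 0.0207]
Mz [ 0.0221  0.0119 -0.0151  0.0421  0.0354  0.0105 -0.0145]
tau6 [ 0.0306  0.0025 -0.1112 -0.0514 -0.0289 -0.0235 -0.0224]
```

>>> servo_tool(
  rows=[
    [[0, 0, 0], [0, 0, 0.3], 1],
    [[0, 0, 0], [0, 0, 0.3], 1],
    [[0, 0, 0], [0, 0, 0.2], 1],
    [[0, 0, 0], [0, 0, 0.1], 1],
    [[0, 0, 0], [0, 0, 0.05], 1],
    [[0, 0, 0], [0, 0, 0.05], 1],
  ],
)

```text
clock: 30.58
tool_pos: [0.5204, -0.0994, 0.0909]
orientation: [-180.0, 0.0, -68.0]
force: [-3.2, 5.2, 4.7]
opening: 0.0138
```

```bash
python3 rd.py 6|tail -1
```

```text
tau6 [ 0.0302  0.0021 -0.1117 -0.0518 -0.0294 -0.024 ]
```

>>> servo_tool(
  rows=[
    [[0, 0, 0], [0, 0, 0.3], 1],
    [[0, 0, 0], [0, 0, 0.3], 1],
    [[0, 0, 0], [0, 0, 0.2], 1],
    [[0, 0, 0], [0, 0, 0.1], 1],
    [[0, 0, 0], [0, 0, 0.05], 1],
    [[0, 0, 0], [0, 0, 0.05], 1],
  ],
)

```text
clock: 31.33
tool_pos: [0.5203, -0.0995, 0.0908]
orientation: [180.0, 0.0, -74.0]
force: [-1.7, 4.0, 7.2]
opening: 0.0141
```

```bash
python3 rd.py 6|tail -1
```

```text
tau6 [ 0.0298  0.0017 -0.112  -0.0523 -0.0298 -0.0244]
```

>>> servo_tool(
  rows=[
    [[0, 0, 0], [0, 0, 0.3], 1],
    [[0, 0, 0], [0, 0, 0.3], 1],
    [[0, 0, 0], [0, 0, 0.2], 1],
    [[0, 0, 0], [0, 0, 0.1], 1],
    [[0, 0, 0], [0, 0, 0.05], 1],
    [[0, 0, 0], [0, 0, 0.05], 1],
  ],
)

```text
clock: 32.08
tool_pos: [0.5203, -0.0995, 0.0909]
orientation: [180.0, 0.0, -80.0]
force: [-3.0, 4.5, 5.9]
opening: 0.0136
```

```bash
python3 rd.py 6|tail -1
```

```text
tau6 [ 0.0293  0.0012 -0.1125 -0.0527 -0.0302 -0.0249]
```

>>> servo_tool(
  rows=[
    [[0, 0, 0], [0, 0, 0.3], 1],
    [[0, 0, 0], [0, 0, 0.3], 1],
    [[0, 0, 0], [0, 0, 0.2], 1],
    [[0, 0, 0], [0, 0, 0.1], 1],
    [[0, 0, 0], [0, 0, 0.05], 1],
    [[0, 0, 0], [0, 0, 0.05], 1],
  ],
)

```text
clock: 32.83
tool_pos: [0.5203, -0.0995, 0.0909]
orientation: [180.0, 0.0, -86.0]
force: [-2.7, 3.8, 6.5]
opening: 0.0136
```

```bash
python3 rd.py 6|tail -1
```

```text
tau6 [ 0.0288  0.0008 -0.1129 -0.0531 -0.0306 -0.0253]
```

>>> servo_tool(
  rows=[
    [[0, 0, 0], [0, 0, 0.3], 1],
    [[0, 0, 0], [0, 0, 0.3], 1],
    [[0, 0, 0], [0, 0, 0.2], 1],
    [[0, 0, 0], [0, 0, 0.1], 1],
    [[0, 0, 0], [0, 0, 0.05], 1],
    [[0, 0, 0], [0, 0, 0.05], 1],
  ],
)

```text
clock: 33.58
tool_pos: [0.5202, -0.0995, 0.0909]
orientation: [180.0, 0.0, -92.0]
force: [-3.7, 4.8, 6.4]
opening: 0.0141
```

```bash
python3 rd.py 6|tail -1
```

```text
tau6 [ 0.0281 -0.0001 -0.1138 -0.054  -0.0315 -0.026 ]
```

>>> servo_tool(
  rows=[
    [[0, 0, 0], [0, 0, 0.3], 1],
    [[0, 0, 0], [0, 0, 0.3], 1],
    [[0, 0, 0], [0, 0, 0.2], 1],
    [[0, 0, 0], [0, 0, 0.1], 1],
    [[0, 0, 0], [0, 0, 0.05], 1],
    [[0, 0, 0], [0, 0, 0.05], 1],
  ],
)

```text
clock: 34.33
tool_pos: [0.5201, -0.0995, 0.0909]
orientation: [180.0, 0.0, -98.0]
force: [-3.0, 5.4, 7.3]
opening: 0.0138
```

```bash
python3 rd.py 6|tail -1
```

```text
tau6 [ 0.0176 -0.0104 -0.1241 -0.0642 -0.0418 -0.0364]
```

Contact came at about yaw -96. I'll continue and watch the slope.

>>> servo_tool(
  rows=[
    [[0, 0, 0], [0, 0, 0.3], 1],
    [[0, 0, 0], [0, 0, 0.3], 1],
    [[0, 0, 0], [0, 0, 0.2], 1],
    [[0, 0, 0], [0, 0, 0.1], 1],
    [[0, 0, 0], [0, 0, 0.05], 1],
    [[0, 0, 0], [0, 0, 0.05], 1],
  ],
)

```text
clock: 35.08
tool_pos: [0.52, -0.0994, 0.0908]
orientation: [180.0, 0.0, -104.0]
force: [-4.2, 5.5, 7.1]
opening: 0.0137
```

```bash
python3 rd.py 6|tail -1
```

```text
tau6 [ 0.0013 -0.0255 -0.1391 -0.0793 -0.0569 -0.0514]
```

>>> servo_tool(
  rows=[
    [[0, 0, 0], [0, 0, 0.3], 1],
    [[0, 0, 0], [0, 0, 0.3], 1],
    [[0, 0, 0], [0, 0, 0.2], 1],
    [[0, 0, 0], [0, 0, 0.1], 1],
    [[0, 0, 0], [0, 0, 0.05], 1],
    [[0, 0, 0], [0, 0, 0.05], 1],
  ],
)

```text
clock: 35.83
tool_pos: [0.52, -0.0994, 0.0909]
orientation: [180.0, -0.0, -110.0]
force: [-3.1, 5.6, 7.2]
opening: 0.0139
```

```bash
python3 rd.py 6
```

```text
36.0833 [ 0.52   -0.0994  0.0909] [ 179.9578   -0.0049 -109.9641] 0.01374593829123102 q6 -30.35027581528343
F [-3.5784  5.3956  7.5268] [0.2778 0.2902 0.5511] M [2.069  1.4567 0.0742] [0.01   0.0144 0.0352]
Mz [0.0529 0.0998 0.0295 0.1105 0.0378 0.115 ]
tau6 [-0.0171 -0.0429 -0.1564 -0.0968 -0.0743 -0.0689]
```

>>> servo_tool(
  rows=[
    [[0, 0, 0], [0, 0, 0.3], 1],
    [[0, 0, 0], [0, 0, 0.3], 1],
    [[0, 0, 0], [0, 0, 0.2], 1],
    [[0, 0, 0], [0, 0, 0.1], 1],
    [[0, 0, 0], [0, 0, 0.05], 1],
    [[0, 0, 0], [0, 0, 0.05], 1],
  ],
)

```text
clock: 36.58
tool_pos: [0.5199, -0.0994, 0.0909]
orientation: [180.0, -0.0, -116.0]
force: [-4.6, 5.8, 7.5]
opening: 0.0136
```

```bash
python3 rd.py 6|tail -1
```

```text
tau6 [-0.0369 -0.0611 -0.1746 -0.115  -0.0927 -0.0873]
```

>>> servo_tool(
  rows=[
    [[0, 0, 0], [0, 0, 0.3], 1],
    [[0, 0, 0], [0, 0, 0.3], 1],
    [[0, 0, 0], [0, 0, 0.2], 1],
    [[0, 0, 0], [0, 0, 0.1], 1],
    [[0, 0, 0], [0, 0, 0.05], 1],
    [[0, 0, 0], [0, 0, 0.05], 1],
  ],
)

```text
clock: 37.33
tool_pos: [0.5199, -0.0994, 0.0909]
orientation: [179.9, -0.0, -122.0]
force: [-4.0, 6.3, 7.5]
opening: 0.0134
```

```bash
python3 rd.py 6
```

```text
37.5833 [ 0.5199 -0.0993  0.0909] [ 179.9508   -0.0131 -121.9598] 0.013873681052149534 q6 -42.347848390293294
F [-4.4056  6.1304  7.8947] [0.3498 0.348  0.2019] M [2.2701 1.6151 0.1049] [0.0197 0.0255 0.0212]
Mz [0.1222 0.1112 0.1205 0.0849 0.1229 0.0676]
tau6 [-0.0574 -0.0802 -0.1935 -0.1341 -0.1118 -0.1063]
```

>>> servo_tool(
  rows=[
    [[0, 0, 0], [0, 0, 0.2], 1],
    [[0, 0, 0], [0, 0, 0.1], 1],
    [[0, 0, 0], [0, 0, 0.1], 1],
    [[0, 0, 0], [0, 0, 0.05], 1],
    [[0, 0, 0], [0, 0, 0.05], 1],
  ],
)

```text
clock: 38.0
tool_pos: [0.5199, -0.0994, 0.0909]
orientation: [180.0, -0.0, -125.0]
force: [-5.6, 5.8, 8.1]
opening: 0.0136
```

```bash
python3 rd.py 6|tail -1
```

```text
tau6 [-0.0673 -0.0856 -0.1992 -0.1403 -0.1182 -0.1126]
```

I'll release and regrip the right knob so the built-up downward bias goes away, then check the torque with a small extra turn.

>>> servo_tool(
  rows=[
    [[0, 0, 0], [0, 0, 0], 0.7],
    [[0, 0, 0], [0, 0, 0], 0.7],
    [[0, 0, 0], [0, 0, 0], 0.7],
    [[0, 0, 0], [0, 0, 0], 0.7],
    [[0, 0, 0], [0, 0, 0], 0.7],
    [[0, 0, 0], [0, 0, 0], 1],
    [[0, 0, 0], [0, 0, 0], 1],
    [[0, 0, 0], [0, 0, 0], 1],
    [[0, 0, 0], [0, 0, 0], 1],
    [[0, 0, 0], [0, 0, 0], 1],
  ],
)

```text
clock: 39.08
tool_pos: [0.5199, -0.0993, 0.0905]
orientation: [179.9, -0.0, -125.0]
force: [-3.0, 3.8, 3.8]
opening: 0.0138
```

```bash
python3 rd.py 4
```

```text
39.2333 [ 0.5199 -0.0993  0.0905] [ 179.9429   -0.0173 -124.9888] 0.013768885582363772 q6 -45.37011554459426
F [-3.5983  3.7962  3.2728] [0.4606 0.2031 0.6008] M [1.5935 1.2392 0.0193] [0.0535 0.0156 0.0155]
Mz [0.0217 0.0119 0.0429 0.0008]
tau6 [-0.0176 -0.0165 -0.017  -0.0172]
```

>>> servo_tool(
  rows=[
    [[0, 0, -0.0002], [0, 0, 0.1], 1],
    [[0, 0, 0], [0, 0, 0.1], 1],
    [[0, 0, 0], [0, 0, 0.05], 1],
    [[0, 0, 0], [0, 0, 0.05], 1],
  ],
)

```text
clock: 39.57
tool_pos: [0.5199, -0.0993, 0.0905]
orientation: [179.9, -0.0, -126.8]
force: [-3.2, 4.5, 1.9]
opening: 0.0138
```

```bash
python3 rd.py 6
```

```text
39.8167 [ 0.5199 -0.0993  0.0905] [ 179.936    -0.0251 -126.808 ] 0.013798546443652885 q6 -47.18627386671568
F [-3.6413  4.4215  1.5664] [0.5469 0.4064 0.5881] M [1.7779 1.2437 0.1225] [0.0311 0.0252 0.0303]
Mz [0.1097 0.1636 0.1276 0.1538 0.1069 0.0735]
tau6 [-0.0608 -0.0826 -0.1953 -0.136  -0.1138 -0.1084]
```

>>> servo_tool(
  rows=[
    [[0, 0, 0], [0, 0, 0], 0.4],
    [[0, 0, 0], [0, 0, 0], 0.4],
    [[0, 0, 0], [0, 0, 0], 0.4],
    [[0, 0, 0], [0, 0, 0], 0.4],
    [[0, 0, 0], [0, 0, 0], 0.4],
    [[0, 0, -0.02], [0, 0, 0], 0.4],
    [[0, 0, -0.03], [0, 0, 0], 0.4],
    [[0, 0, -0.035], [0, 0, -0.55], 0.4],
    [[0, 0, -0.035], [0, 0, -0.52], 0.4],
    [[-0.0302, 0.0161, 0], [0, 0, 0], 0.4],
    [[-0.0302, 0.0161, 0], [0, 0, 0], 0.4],
    [[-0.0302, 0.0161, 0], [0, 0, 0], 0.4],
    [[-0.0302, 0.0161, 0], [0, 0, 0], 0.4],
    [[-0.0302, 0.0161, 0], [0, 0, 0], 0.4],
    [[-0.0302, 0.0161, 0], [0, 0, 0], 0.4],
    [[-0.0302, 0.0161, 0], [0, 0, 0], 0.4],
    [[0, 0, 0], [0, 0, 0], 0.4],
    [[0, 0, 0], [0, 0, 0], 0.4],
    [[0, 0, 0], [0, 0, 0], 0.4],
  ],
)

```text
clock: 41.4
tool_pos: [0.5299, 0.1398, 0.2106]
orientation: [180.0, -0.0, -120.3]
force: [-0.7, -0.5, 0.4]
opening: 0.0527
```

```bash
python3 rd.py 3
```

```text
41.5 [0.53   0.139  0.2107] [ 179.9973   -0.0127 -120.4095] 0.05252299622134511 q6 -65.59382908968466
F [-0.1744  0.0725  0.1049] [0.4003 0.6323 0.6626] M [ 0.0657 -0.0778  0.0041] [0.01   0.0094 0.0085]
Mz [-0.0058  0.015   0.0032]
tau6 [-0.036  -0.0071  0.0024]
```

>>> servo_tool(
  rows=[
    [[0, 0, 0.02], [0, 0, 0], 0.4],
    [[0, 0, 0.02], [0, 0, 0], 0.4],
    [[0, 0, 0.02], [0, 0, 0], 0.4],
    [[0, 0, 0.02], [0, 0, 0], 0.4],
    [[0, 0, 0.015], [0, 0, 0], 0.4],
    [[0, 0, 0.015], [0, 0, 0], 0.4],
    [[0, 0, 0.01], [0, 0, 0], 0.4],
    [[0, 0, 0], [0, 0, 0], 0.7],
    [[0, 0, 0], [0, 0, 0], 0.7],
    [[0, 0, 0], [0, 0, 0], 0.7],
    [[0, 0, 0], [0, 0, 0], 1],
    [[0, 0, 0], [0, 0, 0], 1],
    [[0, 0, 0], [0, 0, 0], 1],
    [[0, 0, 0], [0, 0, 0], 1],
    [[0, 0, 0], [0, 0, 0], 1],
    [[0, 0, 0], [0, 0, 0], 1],
  ],
)

```text
clock: 42.83
tool_pos: [0.5296, 0.1404, 0.0913]
orientation: [180.0, 0.0, -120.3]
force: [-4.9, 3.7, 5.1]
opening: 0.0133
```

```bash
python3 rd.py 4
```

```text
42.9833 [0.5296 0.1404 0.0913] [ 179.9658    0.0321 -120.3381] 0.013801901170085333 q6 -65.60500479983561
F [-5.3041  3.3728  5.0123] [0.7744 0.511  0.2308] M [1.3073 1.813  0.1061] [0.0329 0.0342 0.0334]
Mz [0.1631 0.0965 0.0819 0.0828]
tau6 [-0.0943 -0.0932 -0.0926 -0.0924]
```

>>> servo_tool(
  rows=[
    [[0, 0, -0.0003], [0, 0, 0.1], 1],
    [[0, 0, 0], [0, 0, 0.1], 1],
    [[0, 0, 0], [0, 0, 0.05], 1],
    [[0, 0, 0], [0, 0, 0.05], 1],
  ],
)

```text
clock: 43.32
tool_pos: [0.5296, 0.1404, 0.0914]
orientation: [180.0, 0.0, -122.2]
force: [-4.4, 4.5, 3.3]
opening: 0.0138
```

```bash
python3 rd.py 6
```

```text
43.5667 [0.5296 0.1404 0.0914] [ 179.9571    0.0242 -122.162 ] 0.013984432390159474 q6 -67.41810988033623
F [-4.8649  4.2101  3.6142] [0.4058 0.5236 0.5447] M [1.5857 1.7831 0.1214] [0.0187 0.0369 0.0206]
Mz [0.1473 0.1266 0.1116 0.1207 0.0833 0.1387]
tau6 [-0.0944 -0.0976 -0.2097 -0.1524 -0.1308 -0.1254]
```

The left knob is at about 7 N and the right at about 6 N. I'll let go, back off upward and look.

>>> servo_tool(
  rows=[
    [[0, 0, 0], [0, 0, 0], 0.4],
    [[0, 0, 0], [0, 0, 0], 0.4],
    [[0, 0, 0], [0, 0, 0], 0.4],
    [[0, 0, 0], [0, 0, 0], 0.4],
    [[0, 0, 0], [0, 0, 0], 0.4],
    [[0, 0, -0.02], [0, 0, 0], 0.4],
    [[0, 0, -0.03], [0, 0, 0], 0.4],
    [[0, 0, -0.035], [0, 0, 0], 0.4],
    [[0, 0, -0.035], [0, 0, 0], 0.4],
    [[0.0, -0.03, 0], [0, 0, 0], 0.4],
    [[-0.02, -0.02, 0], [0, 0, 0], 0.4],
    [[-0.03, 0, 0], [0, 0, 0], 0.4],
    [[-0.03, 0, 0], [0, 0, 0], 0.4],
    [[0, 0, 0], [0, 0, 0], 0.4],
    [[0, 0, 0], [0, 0, 0], 0.4],
    [[0, 0, 0], [0, 0, 0], 0.4],
  ],
)

```text
clock: 44.9
tool_pos: [0.6147, 0.1807, 0.2105]
orientation: [180.0, -0.1, -122.2]
force: [0.6, -1.4, -0.4]
opening: 0.0525
```

```bash
python3 - <<'E'
from h import *
a=cv2.imread("pics/scene0.png"); im=cv2.cvtColor(optics.snapshot("scene"),4)
cv2.imwrite("pics/e.png",np.hstack([cv2.resize(x[150:310,210:430],(396,288)) for x in (a,im)]))
t=cv2.cvtColor(optics.snapshot("top"),4); cv2.imwrite("pics/et.png",t)
E
```

```text
(no output)
```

View pics/e.png

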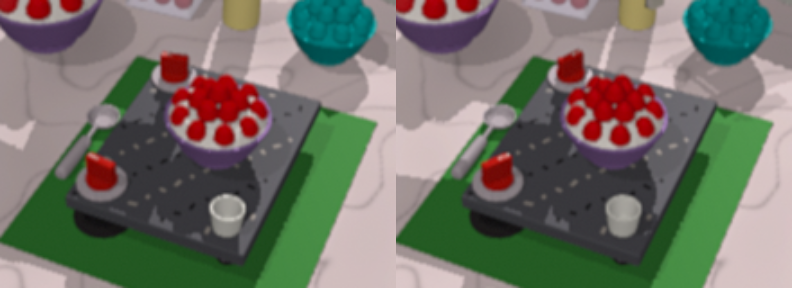

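View pics/et.png

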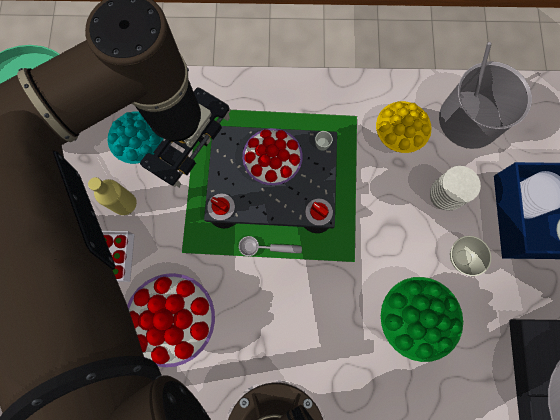

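The before and after views match: stand, bowl (273,155), cup, spoon and bottle are all in place. Both knobs have turned and the arm is clear, so I'm handing in.

```bash
python3 rd.py 2; python3 -c "
from plant import ctrl; print(ctrl.close_job())"
```

```text
45.05 [0.6147 0.1803 0.2113] [-179.9934    0.0053 -122.1836] 0.052452534080038346 q6 -65.95629348540922
F [ 0.1468 -0.4919  0.1746] [0.1092 0.0954 0.3316] M [ 0.089  -0.1309 -0.0014] [0.0065 0.0412 0.0195]
Mz [-0.0209  0.0181]
tau6 [0.0008 0.0017]
the job is handed in; nothing more can be done
None
```

I turned both red knobs clockwise until each screw foot was carrying weight, then let go and handed the job in at about 45 s. No verdict was reported.

| Knob | Total turn | Torque above free turning | Estimated load (range) |
|---|---|---|---|
| Left | about 132° | 0.10 N m | 7 N (5.4–8.5 N) |
| Right | about 116° | 0.085 N m | 6 N (5.5–7 N) |

- **How the loads were judged:** I compared the settled wrist-joint torque after each small turn with its value when the right knob turned free. I regripped each knob once at the end and checked it again. The foot forces themselves could not be measured.
- **Right screw:** the contact showed clearly at a bar yaw of about -96°, and I stopped about 31° further on. The angle alone would give about 9–10 N against 6 N from the torque, because the torque rose more slowly per degree than the stated values suggest.
- **Left screw:** my early readings from the wrist sensor were too noisy to show the contact, so its load rests only on the later torque comparison.
- **Final check:** before and after pictures show the stand, bowl, tasting cup, spoon and sauce bottle unmoved, the arm clear and the wrist force near zero.

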